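# Turn a mortar bar out of its mould with the turnover jig

### The job

Turn the hardened mortar bar out of its mould with the two-leaf turnover jig: set the mould that holds the bar, mouth up, in the nest between the guides, close the bare plate leaf right over it, swing both leaves together right over to the plate's side so that all is upside down, and open the nest leaf fully back. Then lift the mould off, so that the bar is left lying on the plate, and leave the mould lying flat in the middle of the square steel washing pan. Leave the empty mould and everything else on the bench where it lies.

Things in the scene. Friction and masses are not known exactly. Their poses are not given: they have to be found in the camera images.
- mould_full_mid (a point): Centre (half-way up) of the mould to be emptied: plain steel trough, 150 mm long (x), 44 wide (y), 28 high (z), upright parallel outer sides; z points out of its mouth. Trough 22 mm deep, 136 x 32 mm at the mouth, 130 x 24 at its floor; a grey bar lies in it, 1 mm below the rim. 0.4 kg with the bar. It starts mouth up on the bench right of the jig, near an empty mould of the same shape.
- mould_empty_mid (a point): Centre of the other, empty mould, same shape and size. Bystander: leave it where it lies.
- bar_mid (a point): Centre of the hardened mortar bar, loose in the full mould: 21 mm high with sloping sides, 133 x 29 mm at its wide face, 127 x 21 mm at its narrow face; x along its length, z from the narrow to the wide face (up in the upright mould, down once it has been turned out). About 0.14 kg.
- jig_axis (a point): Middle of the hinge axis (along x) of the turnover jig, 44.5 mm above the bench. The jig is fixed: two aluminium leaves lie open like a book on a base plate 190 x 196 mm, both turning about this one axis. Each leaf is 170 mm long (x), reaches 105 mm from the axis and is 8 mm thick. The nest leaf lies to +y (robot's left), the plate leaf to -y. z is up. Bearing blocks at both ends, 58 mm high.
- nest_center (a point): Middle of the nest on the nest leaf's face, 65 mm from the hinge axis; face 30 mm above the bench when flat. Frame turns with the leaf: x along the axis and the mould's place, z out of the face. Guides 10 mm high, sloped at the top, 2.5 mm clear of a centred mould: on each long side two, 44 to 68 mm from the middle (fingers fit between), and one at each end. Four corner posts 28.5 mm high.
- plate_center (a point): Middle of the bare flat face of the plate leaf, 65 mm from the hinge axis on the jig's -y side; face 30 mm above the bench when flat, z out of the face, x along the axis; no guides. Closed over the nest leaf, its face is 29 mm from the nest leaf's face, 1 mm clear of the mould's rim.
- nest_leaf (a joint): Angle of the nest leaf: 0 lying flat on its own side (+y; it starts so), pi folded right over onto the other side, face down. Weighs 0.3 kg, hinge friction 0.25 N m. With the plate leaf closed over it, it pushes that leaf along by its corner posts.
- plate_leaf (a joint): Angle of the plate leaf: 0 lying flat on its own side (-y), pi folded right over onto the nest leaf, face down. Starts flat or raised by up to 0.7. Weighs 0.3 kg; its hinge is stiff (0.7 N m of friction): it stays at any angle where it is left, also with the mould leaning on it.
- nest_leaf_rod (a point): Middle of the nest leaf's grip: round steel rod, 10 mm thick, parallel to the hinge axis, 162 mm from it, 60 mm long between two arms, 52 mm clear of the leaf's edge; 44 mm to -x of the leaf's middle, 4 mm below the face (26 mm above the bench when flat). Frame turns with the leaf: x along the rod, y away from the hinge, z out of the face. The rod can turn between fingers as the leaf swings.
- plate_leaf_rod (a point): Middle of the plate leaf's grip: the same kind of rod, 145 mm from the hinge axis, 35 mm clear of the leaf's edge, but 44 mm to +x of the leaf's middle, so that the two grips do not lie over one another when the leaves are closed; 4 mm below the face. Frame turns with the leaf: x along the rod, y towards the hinge, z out of the face.
- pan_center (a point): Middle of the inner floor of the square steel washing pan left of the jig: 180 x 180 mm inside, walls 40 mm high and 3 mm thick, floor 2 mm above the bench; x and y along its walls. Loose, 0.5 kg.
- tape: Roll of tape, 103 mm across, 25 mm high. Bystander: leave it where it lies. The point is the middle of its underside; z is up.
- pen: Black marker pen, 137 x 18 mm. Bystander: leave it where it lies. The point is the middle of its underside; z is up.
- dish: Shallow round aluminium dish, 96 mm across, 8 mm high. Bystander: leave it where it lies. The point is the middle of its underside; z is up.
- tin_a: Round aluminium tin with lid, 67 mm across, 44 mm high. Bystander: leave it where it lies. The point is the middle of its underside; z is up.
- tin_b: A second tin like tin_a. Bystander: leave it where it lies. The point is the middle of its underside; z is up.
- eraser: Eraser in a sleeve, 52 x 23 x 14 mm, lying between the jig and the bench scale. Bystander: leave it where it lies. The point is the middle of its underside; z is up.

How it is judged:
By the outcome, as a careful person would: the job done as asked, in the order asked, and still so for the second after the job is handed in, with the robot touching nothing.
It also fails if it takes over 72 s, if anything falls off the work surface, if the arm or the gripper's body presses on something with over 40 N, if the wrist force passes 120 N, or if a joint passes its speed limit or range.

### The arm

A 7-joint arm with a two-finger parallel gripper is mounted at the origin on a cart in front of the work surface, level with it; the furniture and walls round the work are solid. World frame = base frame: x ahead of the robot, y to its left, z up, the work surface at z = 0. Lengths are in m, angles in rad, forces in N, time in s.
With the tool pointing down it reaches from about 0.4 to 0.875 m from the base axis. Payload 6.5 kg.
Tool frame: the origin (TCP) lies on the centre line of the jaws, within the pads' length; the fingertips stand 8 mm ahead of it and the grasp point (between the pads) lies 11 mm behind it; z points along the fingers, y is the line along which they close (so a half turn about z gives the same grasp; the last joint's range is limited). The gripper opens to 85 mm and grips with 20 to 120 N. Pads are 22 mm wide; open, the fingers measure 114 mm over their backs; the gripper's body (76 mm by 85 mm) begins 54 mm behind the grasp point. The pads swing forward as they close: fully open they stand 13 mm farther back than shut.
Start: joints at [-1.256, 0.536, -0.004, 1.538, 0.003, 1.067, -0.071], TCP at [0.242, 0.603, 0.239] pointing down, gripper open.
Joint ranges: [-2.7, 2.7], [-0.37, 2.16], [-1.27, 1.26], [0.24, 2.4], [-1.31, 4.45], [0.19, 1.91], [-2.76, 2.76]. Speed limits (rad/s): [2.39, 2.39, 3.14, 3.14, 3.14, 3.14, 3.14].

### API

Orientations are given as a unit quaternion [x, y, z, w].
In Python, from cell import bot gives the robot as it stands. The module is installed in compiled form; this text tells all that it offers.
- The arm moves only by the tool send_rows, never from a script. Its argument "plan" is a list of rows, each an object of numbers: "tx", "ty", "tz": the shift along the tool's x, y, z in units of 0.15 m (1.0 is 0.15 m); "rx", "ry", "rz": the turn, a rotation vector about the tool's x, y, z in units of 180 degrees (1.0 is 180 degrees); "jaw": the gripper command: -1 is fully open, 1 is shut, values between are in proportion. A call has 1 to 8 rows; each row is the pose to reach, as a shift and turn from the pose commanded when the call began, along the tool's axes at that moment, turning the shorter way round; what a row does not reach only later rows make up. A row lasts 1/12 s, in which the tool goes at most 41.7 mm and 7.16 degrees, less where a joint would pass 70% of its speed; a pose out of reach is approached as far as the arm can. A call with a number of a shift or a turn outside -1 to 1 is refused whole. A call with a gripper value outside its range is refused whole. The fingers move at their own pace and stop on an object; "force" is the grip in N (left out, the last holds). Time passes only in rows, so rows that repeat a pose let the fingers close. It gives the time, the measured TCP pose, the force, the opening and the grip force at its end, in the units of the state.
- bot.read_state(): the state, without advancing time (a new reading comes with each control period).
- bot.get_image(name): name is "scene" or "top" or "wrist"; returns a dict with "img" (480x640x3 uint8, blue, green, red), "fx", "fy", "cx", "cy" (pixels), "R" (3x3) and "t" (3): a world point X has camera coordinates R X + t. Camera axes: x right, y down, z forward; pixel columns grow to the right and rows downward; lengths in m; the calibration is good to about 2 mm. A picture is of the moment at which its call begins. There is no depth.
- bot.finish_job(): hands the job in; it is judged then, once.
The state is a dict: "clock": time; "joint_pos": joint angles; "joint_vel": joint speeds; "tau": joint torques, N m; "ee_pos": TCP position; "ee_rot": TCP orientation; "contact_force": force on the tool from outside, world axes, zero at the start; "wrist_torque": the same for the moment, N m; "gripper_width": finger opening in m; "grip_force": force on a finger pad.
Only numpy, scipy, OpenCV 4.12 (cv2) and the standard library are available. Lean on these libraries where they do the work, as an engineer would, in place of code of your own. Each camera call takes 0.05 s, during which the arm holds its last target. There are 200 camera calls.

## Working session

There is one attempt and no reset: what is moved stays moved. The work goes in short steps, Python scripts to look and compute and a tool call to move; the robot and the scene stay as the last step left them, time stands still between calls to the robot, and variables do not carry over. Pictures are saved under pics/ and viewed, at most 10 in all, crops included, and the job is handed in when it is done.

Besides the shell and the picture viewer there is one more tool, called after ">>>" by a JSON object that holds its "method" and its "body", one argument or row to a line. send_rows: Moves the arm, as the interface text tells. Its arguments: {"type":"object","properties":{"plan":{"type":"array","items":{"type":"object","properties":{"tx":{"type":"number","minimum":-1,"maximum":1},"ty":{"type":"number","minimum":-1,"maximum":1},"tz":{"type":"number","minimum":-1,"maximum":1},"rx":{"type":"number","minimum":-1,"maximum":1},"ry":{"type":"number","minimum":-1,"maximum":1},"rz":{"type":"number","minimum":-1,"maximum":1},"jaw":{"type":"number"}}}},"force":{"type":"number"}},"required":["plan"]}

```bash
ls; mkdir -p pics; python3 - <<'E'
from cell import bot
import cv2
print(bot.read_state())
for n in ["scene","top"]:
    d=bot.get_image(n); cv2.imwrite(f"pics/{n}0.png",d["img"]); print(n,d["fx"],d["fy"],d["cx"],d["cy"],d["R"],d["t"])
E
```

```text
pics
{'clock': 0.0, 'joint_pos': array([-1.25620261,  0.53720791, -0.00444359,  1.53888181,  0.00255826,
        1.06730967, -0.07119118]), 'joint_vel': array([-0.00175906,  0.00015695,  0.00183193, -0.00022853, -0.00011977,
       -0.00066359, -0.00167726]), 'tau': array([ 4.16561243e-04, -5.83416581e+01,  1.04899976e+00, -2.59099066e+01,
        1.23863915e-02,  9.59560275e-03, -1.92536440e-06]), 'ee_pos': array([0.24134523, 0.60285152, 0.23838259]), 'ee_rot': array([ 1.89216668e-01,  9.81934948e-01, -8.91992660e-04, -1.24628378e-04]), 'contact_force': array([ 1.4543221 ,  0.13799916, -0.27931952]), 'wrist_torque': array([-0.03177447, -0.00922187, -0.00930265]), 'grip_force': 0.0, 'gripper_width': 0.0855049875941616}
scene 571.5289757541185 571.5289757541185 326.20529926439673 246.2052349274814 [[ 0.73911113 -0.67356336  0.00520935]
 [-0.32653125 -0.36505048 -0.87184602]
 [ 0.58914521  0.64269008 -0.48975236]] [-0.48948726  0.21394833  1.22066675]
top 466.19118280088213 466.19118280088213 331.0743459359508 247.06213736357398 [[ 0.01767271 -0.99971946  0.01576969]
 [-0.98391344 -0.02019321 -0.17750094]
 [ 0.17776958 -0.01237908 -0.98399428]] [-0.08868829  0.59836545  1.32595863]
```

View pics/top0.png

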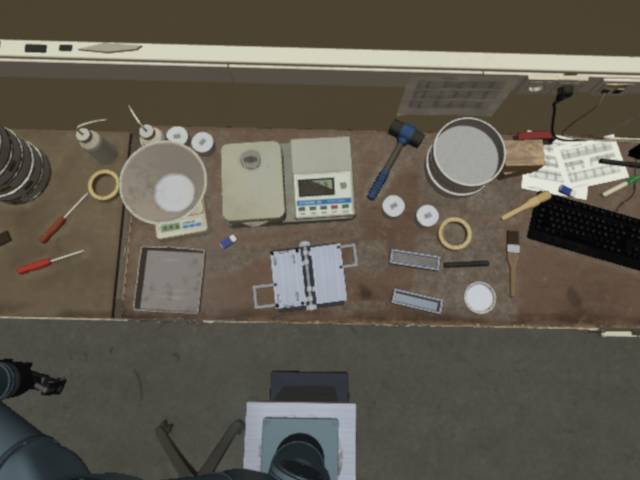

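View pics/scene0.png

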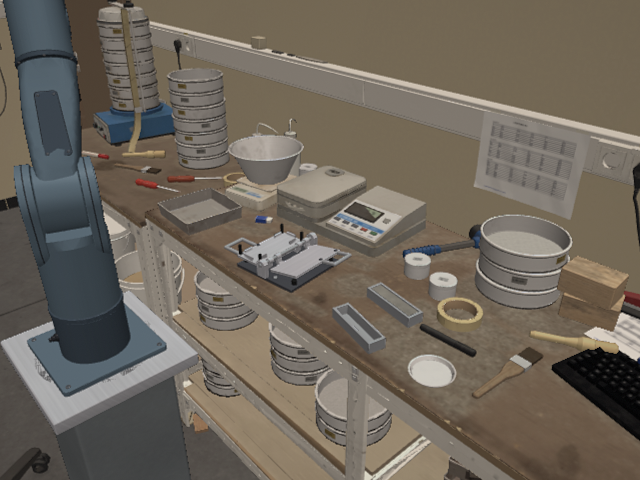

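The top view shows the jig at about (308,275), with the nest leaf left and the plate leaf right. The pan is at (169,280), and the moulds are at (415,260) and (417,301). The upper one seems to hold the bar. I'll enlarge both areas.

```bash
python3 - <<'E'
import cv2,numpy as np
t=cv2.imread("pics/top0.png"); 
a=cv2.resize(t[225:325,240:450],None,fx=3.8,fy=3.8,interpolation=cv2.INTER_CUBIC)
cv2.imwrite("pics/c1.png",a[:, :800])
s=cv2.imread("pics/scene0.png")
cv2.imwrite("pics/c2.png",cv2.resize(s[210:360,220:430],None,fx=3.8,fy=3.8,interpolation=cv2.INTER_CUBIC)[:600])
E
```

```text
(no output)
```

View pics/c1.png

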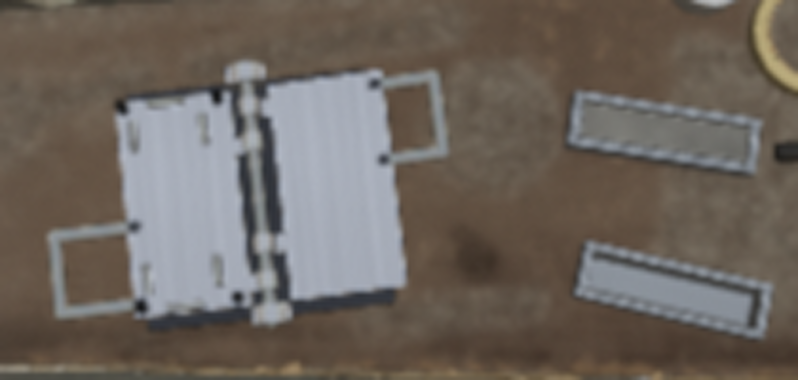

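View pics/c2.png

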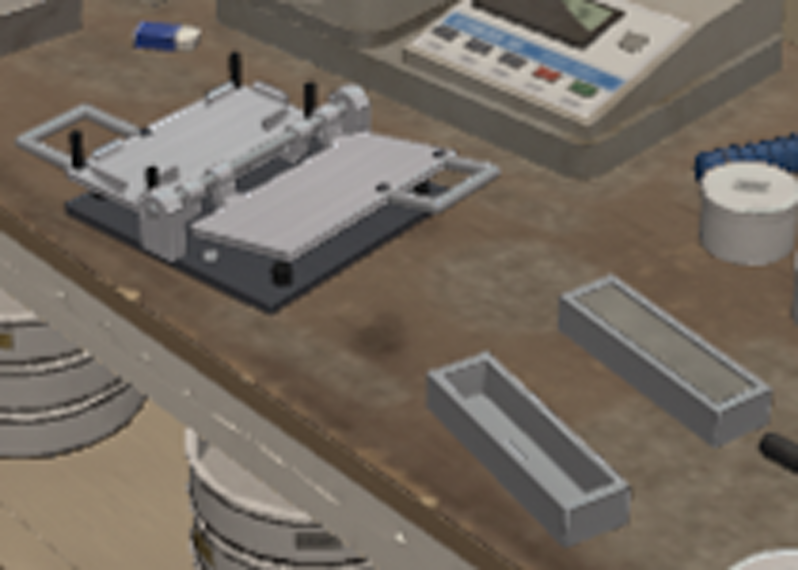

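The upper mould, with its rim at crop (573,92)–(755,172), holds the grey bar. The lower mould is empty. The plate leaf is slightly raised. Next I'll get coarse positions.

```bash
cat > h.py <<'E'
import numpy as np, cv2
from cell import bot
from scipy.spatial.transform import Rotation as Ro
def grab(n,f=None):
    d=bot.get_image(n)
    if f: cv2.imwrite(f,d["img"]); np.savez(f[:-4],**{k:d[k] for k in("fx","fy","cx","cy","R","t")})
    return d
def cast(d,uv,z):
    uv=np.atleast_2d(np.array(uv,float)); R=np.array(d["R"]);t=np.array(d["t"])
    r=np.c_[(uv[:,0]-d["cx"])/d["fx"],(uv[:,1]-d["cy"])/d["fy"],np.ones(len(uv))]@R
    c=-R.T@t; return c+r*((z-c[2])/r[:,2])[:,None]
def proj(d,X):
    c=np.atleast_2d(X)@np.array(d["R"]).T+np.array(d["t"]); return np.c_[d["fx"]*c[:,0]/c[:,2]+d["cx"],d["fy"]*c[:,1]/c[:,2]+d["cy"]]
def down(yaw): # tool z down, tool y along world direction yaw (closing line)
    y=np.array([np.cos(yaw),np.sin(yaw),0]);z=np.array([0,0,-1.]);return Ro.from_matrix(np.c_[np.cross(y,z),y,z])
def delta(p,rot,q=None):
    s=bot.read_state() if q is None else q
    R0=Ro.from_quat(s["ee_rot"]); d=R0.inv().apply(np.array(p)-s["ee_pos"])/.15; r=(R0.inv()*rot).as_rotvec()/np.pi
    print("t",d.round(4),"r",r.round(4),"deg",np.degrees(np.linalg.norm(r)*np.pi).round(1),"mm",(np.linalg.norm(d)*150).round(1),"clk",round(s["clock"],2))
def yawof(s): 
    y=Ro.from_quat(s["ee_rot"]).as_matrix()[:,1]; return np.arctan2(y[1],y[0])
E
python3 - <<'E'
from h import *
d=bot.get_image("top")
c=lambda *P:[((u+.5)/3.8-.5+240,(v+.5)/3.8-.5+225) for u,v in P]
print("full",cast(d,c((573,92),(760,120),(755,172),(568,143)),.028).round(3))
print("nest",cast(d,c((120,105),(140,318)),.03).round(3))
print("axis",cast(d,c((246,70),(271,315)),.058).round(3))
print("rodn",cast(d,c((53,232),(62,316)),.026).round(3))
print("rodp",cast(d,c((437,73),(445,155)),.026).round(3))
print("pan",cast(d,[(143,247),(204,249),(200,313),(135,311)],.042).round(3))
w=grab("wrist","pics/w0.png");R=np.array(w["R"]);print("wristcam",-R.T@w["t"],R[2],w["fx"],bot.read_state()["ee_pos"])
E
```

```text
full [[ 0.603 -0.257  0.028]
 [ 0.583 -0.406  0.028]
 [ 0.542 -0.401  0.028]
 [ 0.562 -0.253  0.028]]
nest [[0.585 0.102 0.03 ]
 [0.418 0.08  0.03 ]]
axis [[ 0.61   0.002  0.058]
 [ 0.421 -0.022  0.058]]
rodn [[0.484 0.15  0.026]
 [0.419 0.14  0.026]]
rodp [[ 0.616 -0.149  0.026]
 [ 0.551 -0.156  0.026]]
pan [[0.591 0.481 0.042]
 [0.589 0.3   0.042]
 [0.4   0.299 0.042]
 [0.402 0.487 0.042]]
wristcam [0.17435191 0.62927288 0.3723702 ] [ 0.25867928 -0.10514442 -0.96022377] 378.0441073807246 [0.24144998 0.6031078  0.23874256]
```

```bash
cat >> h.py <<'E'
def seq(way):
    """print the calls for a list of (pos,rot) waypoints, split where beyond one call's limits"""
    s=bot.read_state(); p0=np.array(s["ee_pos"]); R0=Ro.from_quat(s["ee_rot"]); print("clk",round(s["clock"],2),"pos",p0.round(4))
    for p,r in way:
        p=np.array(p); d=p-p0; a=R0.inv()*r; v=a.as_rotvec()
        k=int(max(np.ceil(np.linalg.norm(d)/.148),np.ceil(np.degrees(np.linalg.norm(v))/55),1))
        for i in range(k):
            Ri=R0*Ro.from_rotvec(v*i/k); t=Ri.inv().apply(d/k)/.15; w=v/k/np.pi
            n=int(max(np.ceil(np.linalg.norm(d)/k/.0417),np.ceil(np.degrees(np.linalg.norm(v))/k/7.16)))
            print("t",t.round(3),"r",w.round(4),"rows>=",n)
        p0,R0=p,r
E
python3 - <<'E'
from h import *
seq([((0.5,-0.005,.26),down(np.radians(-82.8)))])
E
```

```text
clk 0.2 pos [0.2414 0.6031 0.2387]
t [-0.621 -0.625 -0.028] r [-0.000e+00  1.000e-04  1.678e-01] rows>= 5
t [-0.851 -0.227 -0.028] r [-0.000e+00  1.000e-04  1.678e-01] rows>= 5
t [-0.85   0.232 -0.028] r [-0.000e+00  1.000e-04  1.678e-01] rows>= 5
t [-0.618  0.628 -0.028] r [-0.000e+00  1.000e-04  1.678e-01] rows>= 5
t [-0.219  0.854 -0.028] r [-0.000e+00  1.000e-04  1.678e-01] rows>= 5
```

>>> {"method": "send_rows", "body": {
  "plan": [
    {"tx":-0.62,"ty":-0.625,"tz":-0.03,"rz":0.168},
    {"tx":-0.62,"ty":-0.625,"tz":-0.03,"rz":0.168},
    {"tx":-0.62,"ty":-0.625,"tz":-0.03,"rz":0.168},
    {"tx":-0.62,"ty":-0.625,"tz":-0.03,"rz":0.168},
    {"tx":-0.62,"ty":-0.625,"tz":-0.03,"rz":0.168}
  ]
}}

```text
$.plan[0]: bad value
```

>>> {"method": "send_rows", "body": {
  "plan": [
    {"tx":-0.85,"ty":-0.227,"tz":-0.03,"rz":0.168},
    {"tx":-0.85,"ty":-0.227,"tz":-0.03,"rz":0.168},
    {"tx":-0.85,"ty":-0.227,"tz":-0.03,"rz":0.168},
    {"tx":-0.85,"ty":-0.227,"tz":-0.03,"rz":0.168},
    {"tx":-0.85,"ty":-0.227,"tz":-0.03,"rz":0.168}
  ]
}}

```text
$.plan[0]: bad value
```

>>> {"method": "send_rows", "body": {
  "plan": [
    {"tx":-0.85,"ty":0.23,"tz":-0.03,"rz":0.168},
    {"tx":-0.85,"ty":0.23,"tz":-0.03,"rz":0.168},
    {"tx":-0.85,"ty":0.23,"tz":-0.03,"rz":0.168},
    {"tx":-0.85,"ty":0.23,"tz":-0.03,"rz":0.168},
    {"tx":-0.85,"ty":0.23,"tz":-0.03,"rz":0.168}
  ]
}}

```text
$.plan[0]: bad value
```

>>> {"method": "send_rows", "body": {
  "plan": [
    {"tx":-0.62,"ty":0.63,"tz":-0.03,"rz":0.168},
    {"tx":-0.62,"ty":0.63,"tz":-0.03,"rz":0.168},
    {"tx":-0.62,"ty":0.63,"tz":-0.03,"rz":0.168},
    {"tx":-0.62,"ty":0.63,"tz":-0.03,"rz":0.168},
    {"tx":-0.62,"ty":0.63,"tz":-0.03,"rz":0.168}
  ]
}}

```text
$.plan[0]: bad value
```

>>> {"method": "send_rows", "body": {
  "plan": [
    {"tx":-0.22,"ty":0.85,"tz":-0.03,"rz":0.168},
    {"tx":-0.22,"ty":0.85,"tz":-0.03,"rz":0.168},
    {"tx":-0.22,"ty":0.85,"tz":-0.03,"rz":0.168},
    {"tx":-0.22,"ty":0.85,"tz":-0.03,"rz":0.168},
    {"tx":-0.22,"ty":0.85,"tz":-0.03,"rz":0.168},
    {"tx":-0.22,"ty":0.85,"tz":-0.03,"rz":0.168}
  ]
}}

```text
$.plan[0]: bad value
```

```bash
python3 - <<'E'
from h import *
grab("wrist","pics/w1.png"); s=bot.read_state(); print(s["clock"],s["ee_pos"],s["joint_pos"],np.degrees(yawof(s)))
E
```

```text
0.25 [0.24145855 0.60318235 0.23889399] [-1.25619933  0.53675574 -0.00445605  1.53832174  0.00259853  1.06732306
 -0.07118697] 68.18755224730485
```

View pics/w1.png

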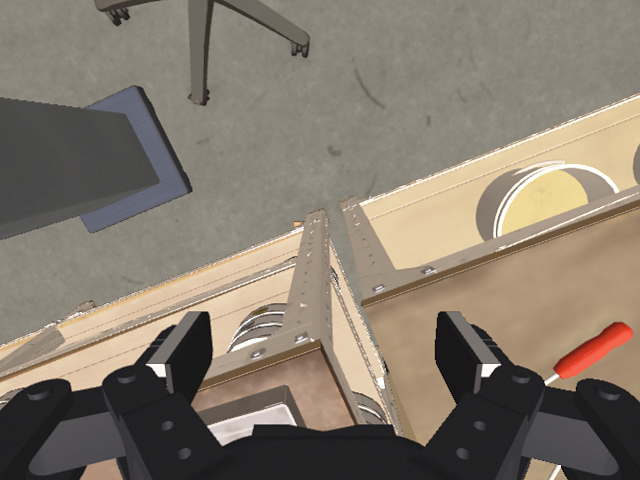

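The view only shows the start area, because the moves were refused. A row probably needs every key, so I'll send full rows.

>>> {"method": "send_rows", "body": {
  "plan": [
    {"tx":-0.62,"ty":-0.625,"tz":-0.03,"rx":0,"ry":0,"rz":0.168,"jaw":-1},
    {"tx":-0.62,"ty":-0.625,"tz":-0.03,"rx":0,"ry":0,"rz":0.168,"jaw":-1},
    {"tx":-0.62,"ty":-0.625,"tz":-0.03,"rx":0,"ry":0,"rz":0.168,"jaw":-1},
    {"tx":-0.62,"ty":-0.625,"tz":-0.03,"rx":0,"ry":0,"rz":0.168,"jaw":-1},
    {"tx":-0.62,"ty":-0.625,"tz":-0.03,"rx":0,"ry":0,"rz":0.168,"jaw":-1}
  ]
}}

```text
clock: 0.67
ee_pos: [0.2957, 0.4781, 0.2441]
ee_rot: [0.444, 0.896, -0.0, 0.001]
contact_force: [-1.0, 0.8, 0.5]
gripper_width: 0.0852
grip_force: 0.0
```

>>> {"method": "send_rows", "body": {
  "plan": [
    {"tx":-0.85,"ty":-0.227,"tz":-0.03,"rx":0,"ry":0,"rz":0.168,"jaw":-1},
    {"tx":-0.85,"ty":-0.227,"tz":-0.03,"rx":0,"ry":0,"rz":0.168,"jaw":-1},
    {"tx":-0.85,"ty":-0.227,"tz":-0.03,"rx":0,"ry":0,"rz":0.168,"jaw":-1},
    {"tx":-0.85,"ty":-0.227,"tz":-0.03,"rx":0,"ry":0,"rz":0.168,"jaw":-1},
    {"tx":-0.85,"ty":-0.227,"tz":-0.03,"rx":0,"ry":0,"rz":0.168,"jaw":-1}
  ]
}}

```text
clock: 1.08
ee_pos: [0.3465, 0.3567, 0.2486]
ee_rot: [0.663, 0.749, -0.0, 0.0]
contact_force: [-1.0, 0.5, 0.6]
gripper_width: 0.0852
grip_force: 0.0
```

>>> {"method": "send_rows", "body": {
  "plan": [
    {"tx":-0.85,"ty":0.23,"tz":-0.03,"rx":0,"ry":0,"rz":0.168,"jaw":-1},
    {"tx":-0.85,"ty":0.23,"tz":-0.03,"rx":0,"ry":0,"rz":0.168,"jaw":-1},
    {"tx":-0.85,"ty":0.23,"tz":-0.03,"rx":0,"ry":0,"rz":0.168,"jaw":-1},
    {"tx":-0.85,"ty":0.23,"tz":-0.03,"rx":0,"ry":0,"rz":0.168,"jaw":-1},
    {"tx":-0.85,"ty":0.23,"tz":-0.03,"rx":0,"ry":0,"rz":0.168,"jaw":-1}
  ]
}}

```text
clock: 1.5
ee_pos: [0.3974, 0.2351, 0.2532]
ee_rot: [0.835, 0.55, 0.0, 0.0]
contact_force: [-1.1, 0.2, -0.0]
gripper_width: 0.0853
grip_force: 0.0
```

>>> {"method": "send_rows", "body": {
  "plan": [
    {"tx":-0.62,"ty":0.63,"tz":-0.03,"rx":0,"ry":0,"rz":0.168,"jaw":-1},
    {"tx":-0.62,"ty":0.63,"tz":-0.03,"rx":0,"ry":0,"rz":0.168,"jaw":-1},
    {"tx":-0.62,"ty":0.63,"tz":-0.03,"rx":0,"ry":0,"rz":0.168,"jaw":-1},
    {"tx":-0.62,"ty":0.63,"tz":-0.03,"rx":0,"ry":0,"rz":0.168,"jaw":-1},
    {"tx":-0.62,"ty":0.63,"tz":-0.03,"rx":0,"ry":0,"rz":0.168,"jaw":-1}
  ]
}}

```text
clock: 1.92
ee_pos: [0.4488, 0.1128, 0.2577]
ee_rot: [0.95, 0.313, 0.001, 0.0]
contact_force: [0.5, 0.6, 0.0]
gripper_width: 0.0854
grip_force: 0.0
```

>>> {"method": "send_rows", "body": {
  "plan": [
    {"tx":-0.22,"ty":0.85,"tz":-0.03,"rx":0,"ry":0,"rz":0.168,"jaw":-1},
    {"tx":-0.22,"ty":0.85,"tz":-0.03,"rx":0,"ry":0,"rz":0.168,"jaw":-1},
    {"tx":-0.22,"ty":0.85,"tz":-0.03,"rx":0,"ry":0,"rz":0.168,"jaw":-1},
    {"tx":-0.22,"ty":0.85,"tz":-0.03,"rx":0,"ry":0,"rz":0.168,"jaw":-1},
    {"tx":-0.22,"ty":0.85,"tz":-0.03,"rx":0,"ry":0,"rz":0.168,"jaw":-1},
    {"tx":-0.22,"ty":0.85,"tz":-0.03,"rx":0,"ry":0,"rz":0.168,"jaw":-1}
  ]
}}

```text
clock: 2.42
ee_pos: [0.4985, -0.006, 0.2618]
ee_rot: [0.998, 0.059, -0.0, 0.0]
contact_force: [0.2, -0.0, -0.6]
gripper_width: 0.0857
grip_force: 0.0
```

```bash
python3 - <<'E'
from h import *
d=grab("wrist","pics/w2.png"); s=bot.read_state(); print(s["clock"],s["ee_pos"],s["joint_pos"],np.degrees(yawof(s)))
print(-np.array(d["R"]).T@d["t"],d["R"]); print(proj(d,[s["ee_pos"],[.48,.06,.03],[.57,-.33,.028]]))
E
```

```text
2.4667 [ 0.4983355  -0.00506039  0.26170493] [-0.69879121  0.30470397  0.75535542  1.94053205 -0.24836809  0.99057782
 -1.27695378] -82.97639355189527
[0.56784555 0.0021828  0.39553864] [[ 1.16772841e-01 -9.93158650e-01 -6.27113964e-06]
 [-9.53475695e-01 -1.12108796e-01  2.79849455e-01]
 [-2.77935610e-01 -3.26728365e-02 -9.60043896e-01]]
[[320.7614994  324.42135815]
 [254.60883051 223.41889974]
 [666.86227643 178.29240735]]
```

View pics/w2.png

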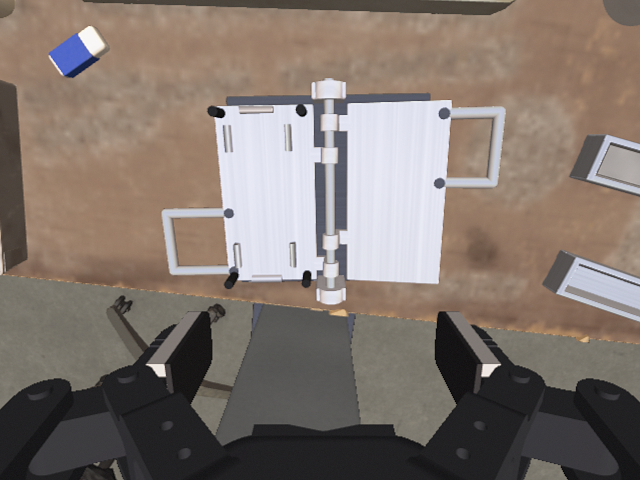

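The view shows the hinge bearings at (329,89) and (331,296). The nest rod is at (166..173, 212..272) and the plate rod at (500..494, 110..185). The four long-side guides are at (227,138), (237,255), (288,138) and (292,255), and the end guides are at (256,109) and (267,278). Next come sub-pixel line fits.

```bash
python3 - <<'E'
from h import *
im=cv2.imread("pics/w2.png"); d=dict(np.load("pics/w2.npz"))
b=im[:,:,0].astype(float)  # blue: metal bright, bench dark
def edges(line,th):  # subpixel crossings
    o=[];
    for i in range(len(line)-1):
        a,c=line[i]-th,line[i+1]-th
        if a*c<0:o.append((i+a/(a-c),1 if c>0 else -1))
    return o
def scanrow(vs,u0,u1,th): 
    for v in vs: print(v,[(round(u0+e[0],1),e[1]) for e in edges(b[v,u0:u1],th)])
def scancol(us,v0,v1,th):
    for u in us: print("col",u,[(round(v0+e[0],1),e[1]) for e in edges(b[v0:v1,u],th)])
print("nestrod");scanrow(range(222,266,8),150,245,130)
print("platerod");scanrow(range(118,182,9),430,520,130)
print("nest left");scanrow((125,150,175,195),195,245,140)
print("nestedges");scancol((245,255,270,285),90,120,150);scancol((245,255,268,285),262,300,150)
print("bearing");scancol((326,330,334),72,100,140);scancol((327,331,335),280,310,140)
scanrow((84,90,96,290,296),300,360,140)
print("shaft");scanrow((170,190,210),300,350,140)
E
```

```text
nestrod
222 [(np.float64(161.9), 1), (np.float64(171.3), -1), (np.float64(223.4), 1)]
230 [(np.float64(162.8), 1), (np.float64(172.4), -1), (np.float64(224.0), 1)]
238 [(np.float64(163.7), 1), (np.float64(173.4), -1), (np.float64(224.4), 1)]
246 [(np.float64(165.1), 1), (np.float64(174.5), -1), (np.float64(225.5), 1)]
254 [(np.float64(166.1), 1), (np.float64(175.5), -1), (np.float64(226.4), 1), (np.float64(233.8), -1), (np.float64(234.4), 1)]
262 [(np.float64(167.4), 1), (np.float64(176.6), -1), (np.float64(226.6), 1), (np.float64(234.9), -1), (np.float64(235.1), 1)]
platerod
118 [(np.float64(440.6), -1), (np.float64(445.4), 1), (np.float64(450.9), -1), (np.float64(494.1), 1), (np.float64(504.8), -1), (np.float64(518.2), 1)]
127 [(np.float64(449.7), -1), (np.float64(493.1), 1), (np.float64(503.8), -1)]
136 [(np.float64(449.5), -1), (np.float64(492.2), 1), (np.float64(502.7), -1)]
145 [(np.float64(448.7), -1), (np.float64(491.3), 1), (np.float64(501.8), -1)]
154 [(np.float64(447.9), -1), (np.float64(476.8), 1), (np.float64(490.4), 1), (np.float64(500.7), -1)]
163 [(np.float64(447.5), 
[... 1168 characters left out ...]
04.4), -1)]
col 335 [(np.float64(290.1), 1), (np.float64(304.1), -1)]
84 [(np.float64(310.7), 1), (np.float64(345.7), -1)]
90 [(np.float64(310.8), 1), (np.float64(345.8), -1)]
96 [(np.float64(310.9), 1), (np.float64(345.7), -1)]
290 [(np.float64(315.6), 1), (np.float64(325.2), -1), (np.float64(335.5), 1), (np.float64(345.6), -1)]
296 [(np.float64(315.8), 1), (np.float64(345.6), -1)]
shaft
170 [(np.float64(314.5), -1), (np.float64(325.2), 1), (np.float64(333.7), -1), (np.float64(346.4), 1)]
190 [(np.float64(314.7), -1), (np.float64(325.5), 1), (np.float64(333.9), -1), (np.float64(346.4), 1)]
210 [(np.float64(315.4), -1), (np.float64(325.6), 1), (np.float64(333.9), -1), (np.float64(346.3), 1)]
```

```bash
cat > jig.py <<'E'
from h import *
from scipy.optimize import least_squares, brentq
d=dict(np.load("pics/w2.npz"))
L=lambda o:[(o,)]
def res(p):
    c,s=np.cos(p[2]),np.sin(p[2]); r=[]
    def J(uv,z): 
        q=cast(d,uv,z)[:,:2]-p[:2]; return np.c_[q@[c,s],q@[-s,c]]
    r+=list(J([(166.6,222),(167.6,230),(168.5,238),(169.8,246),(170.8,254),(172.,262)],.026)[:,1]-.162)
    r+=list(J([(214.6,125),(216.5,150),(219.1,175),(220.8,195)],.030)[:,1]-.105)
    r+=list(J([(255,104.5),(270,104.5),(285,104.4)],.030)[:,0]-.085)
    r+=list(J([(255,281.1),(268,280.9),(285,279.6)],.030)[:,0]+.085)
    r+=list(J([(329.4,170),(329.7,190),(329.8,210)],.0445)[:,1])
    return np.array(r)
f=least_squares(res,[.51,-.01,.12],loss="soft_l1",f_scale=.001)
X,Y,A=f.x; ex=np.array([np.cos(A),np.sin(A),0]); ey=np.array([-np.sin(A),np.cos(A),0]); O=np.array([X,Y,0])
W=lambda x,y,z: O+x*ex+y*ey+np.array([0,0,z])
if __name__=="__main__":
    print("jig",X,Y,np.degrees(A),(res(f.x)*1e3).round(1)); print("nest",W(0,.065,.03))
    prod=lambda ph: (-(.145*np.cos(ph)+.0185*np.sin(ph)), .145*np.sin(ph)-.0185*np.cos(ph)+.0445)
    def g(ph,uv,dd):
        y,z=prod(ph); q=cast(dd,[uv],z)[0]-O; return q@ey-y
    for uv in [((493.1+503.8)/2,127),((489.6+499.8)/2,163)]:
        print([round(g(ph,uv,d)*1e3,1) for ph in np.arange(0,.75,.1)])
        ph=brentq(lambda t:g(t,uv,d),-.1,.4) if g(-.1,uv,d)*g(.4,uv,d)<0 else 0; y,z=prod(ph); print("phi",ph,y,z,cast(d,[uv],z)[0])
    # guides/posts check
    for uv in [(256,109),(267,278),(227,138),(237,255),(288,138),(292,255)]:
        q=cast(d,[uv],.04)[0]-O; print("guide",(q@ex).round(4),(q@ey).round(4))
E
python3 jig.py
```

```text
jig 0.51387356133493 -0.010065192945284776 7.206334519408133 [ 0.2  0.2  0.4  0.1  0.1 -0.1  0.   0.3 -0.2 -0.2  0.2  0.1  0.1 -0.7
 -0.6  0.7 -0.1 -0.3 -0.3]
nest [0.50571977 0.05442136 0.03      ]
[np.float64(-12.9), np.float64(-5.3), np.float64(0.8), np.float64(5.4), np.float64(8.5), np.float64(9.9), np.float64(9.8), np.float64(8.1)]
phi 0.1858556756495486 -0.1459214508772062 0.053112791294992356 [ 0.59500013 -0.1468907   0.05311279]
[np.float64(-13.3), np.float64(-5.7), np.float64(0.4), np.float64(5.1), np.float64(8.1), np.float64(9.6), np.float64(9.5), np.float64(7.8)]
phi 0.1922270930790467 -0.14586361373219572 0.05404233666272569 [ 0.56495085 -0.15063188  0.05404234]
guide 0.0807 0.0645
guide -0.0786 0.0628
guide 0.0563 0.0921
guide -0.0542 0.0911
guide 0.0558 0.0371
guide -0.0547 0.037
```

The jig fits to better than 1 mm, with the plate leaf at about 0.19 rad. Next I'll look at the mould.

```bash
python3 - <<'E'
from h import *
seq([((0.572-.006,-0.329-.05,.20),down(np.radians(-7.6)))])
E
```

```text
clk 2.47 pos [ 0.4983 -0.0051  0.2617]
t [0.048 0.843 0.137] r [-0.      0.     -0.1396] rows>= 4
t [-0.315  0.784  0.137] r [-0.      0.     -0.1396] rows>= 4
t [-0.618  0.576  0.137] r [-0.      0.     -0.1396] rows>= 4
```

>>> {"method": "send_rows", "body": {
  "plan": [
    {"tx":0.05,"ty":0.84,"tz":0.14,"rx":0,"ry":0,"rz":-0.14,"jaw":-1},
    {"tx":0.05,"ty":0.84,"tz":0.14,"rx":0,"ry":0,"rz":-0.14,"jaw":-1},
    {"tx":0.05,"ty":0.84,"tz":0.14,"rx":0,"ry":0,"rz":-0.14,"jaw":-1},
    {"tx":0.05,"ty":0.84,"tz":0.14,"rx":0,"ry":0,"rz":-0.14,"jaw":-1}
  ]
}}

```text
clock: 2.8
ee_pos: [0.5211, -0.1321, 0.2405]
ee_rot: [0.96, 0.28, -0.0, 0.001]
contact_force: [-0.7, -0.6, 1.3]
gripper_width: 0.0855
grip_force: 0.0
```

>>> {"method": "send_rows", "body": {
  "plan": [
    {"tx":-0.315,"ty":0.785,"tz":0.14,"rx":0,"ry":0,"rz":-0.14,"jaw":-1},
    {"tx":-0.315,"ty":0.785,"tz":0.14,"rx":0,"ry":0,"rz":-0.14,"jaw":-1},
    {"tx":-0.315,"ty":0.785,"tz":0.14,"rx":0,"ry":0,"rz":-0.14,"jaw":-1},
    {"tx":-0.315,"ty":0.785,"tz":0.14,"rx":0,"ry":0,"rz":-0.14,"jaw":-1}
  ]
}}

```text
clock: 3.13
ee_pos: [0.5427, -0.2609, 0.2192]
ee_rot: [0.877, 0.481, -0.001, 0.002]
contact_force: [-0.6, -0.3, 0.5]
gripper_width: 0.0854
grip_force: 0.0
```

>>> {"method": "send_rows", "body": {
  "plan": [
    {"tx":-0.62,"ty":0.575,"tz":0.14,"rx":0,"ry":0,"rz":-0.14,"jaw":-1},
    {"tx":-0.62,"ty":0.575,"tz":0.14,"rx":0,"ry":0,"rz":-0.14,"jaw":-1},
    {"tx":-0.62,"ty":0.575,"tz":0.14,"rx":0,"ry":0,"rz":-0.14,"jaw":-1},
    {"tx":-0.62,"ty":0.575,"tz":0.14,"rx":0,"ry":0,"rz":-0.14,"jaw":-1},
    {"tx":-0.62,"ty":0.575,"tz":0.14,"rx":0,"ry":0,"rz":-0.14,"jaw":-1},
    {"tx":-0.62,"ty":0.575,"tz":0.14,"rx":0,"ry":0,"rz":-0.14,"jaw":-1}
  ]
}}

```text
clock: 3.63
ee_pos: [0.5667, -0.3776, 0.1984]
ee_rot: [0.752, 0.66, 0.001, -0.001]
contact_force: [0.5, 0.6, 0.5]
gripper_width: 0.0854
grip_force: 0.0
```

```bash
python3 - <<'E'
from h import *
d=grab("wrist","pics/w3.png"); s=bot.read_state(); print(s["clock"],s["ee_pos"],np.degrees(yawof(s)))
print(proj(d,[[ 0.603,-0.257,0.028],[ 0.583,-0.406,0.028],[ 0.542,-0.401,0.028],[ 0.562,-0.253,0.028]]))
E
```

```text
3.6833 [ 0.56713692 -0.3766214   0.19862288] -7.377986885026201
[[352.55432358  62.83651175]
 [348.38856548 258.30980787]
 [299.45535733 258.78110716]
 [296.46260137  64.96086283]]
```

View pics/w3.png

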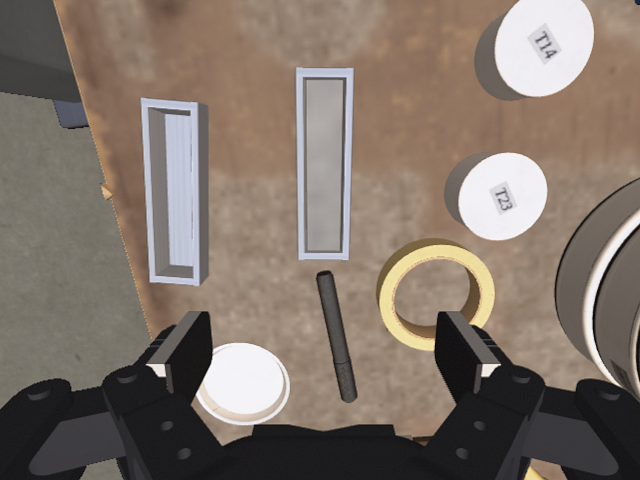

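The full mould's rim corners are at about (296,68), (354,68), (350,260) and (299,261), with the bar inside. The space beside it is clear for the fingers. Next I'll fit its edges.

```bash
cat > edge.py <<'E'
from h import *
def cross(line,th,first):
    s=line-th; i=np.where((s[:-1]<0)&(s[1:]>=0))[0] if first else np.where((s[:-1]>=0)&(s[1:]<0))[0]
    if len(i)==0: return np.nan
    i=i[0] if first else i[-1]; return i+s[i]/(s[i]-s[i+1])
E
python3 - <<'E'
from edge import *
import jig
im=cv2.imread("pics/w3.png"); d=dict(np.load("pics/w3.npz")); b=im[:,:,0].astype(float); z=.028
vs=np.arange(85,245,10); us=np.arange(305,346,5)
l=[(280+cross(b[v,280:325],140,1),v) for v in vs]; r=[(325+cross(b[v,325:372],140,0),v) for v in vs]
t=[(u,52+cross(b[52:85,u],140,1)) for u in us]; bt=[(u,240+cross(b[240:280,u],140,0)) for u in us]
print(np.array(l)[:,0].round(1),np.array(r)[:,0].round(1),np.array(t)[:,1].round(1),np.array(bt)[:,1].round(1))
P=[cast(d,[q for q in e if not np.isnan(q[0]+q[1])],z)[:,:2] for e in (l,r,t,bt)]
def res(p):
    c,s=np.cos(p[2]),np.sin(p[2]);ax=np.array([c,s]);ay=np.array([-s,c]);q=[x-p[:2] for x in P]
    return np.concatenate([q[0]@ay-.022,q[1]@ay+.022,q[2]@ax-.075,q[3]@ax+.075])
from scipy.optimize import least_squares
f=least_squares(res,[.572,-.329,np.radians(82.4)],loss="soft_l1",f_scale=.001); print(f.x,np.degrees(f.x[2])); R=res(f.x)*1e3
print(R.round(1))
x,y,a=f.x; rot=down(a-np.pi/2)
seq([((x,y,.10),rot),((x,y,.011),rot)])
E
```

```text
[295.4 295.5 295.6 295.7 295.9 296.1 296.3 296.4 296.5 296.6 296.6 296.8
 297.  297.1 297.3 297.4] [352.9 352.7 352.5 352.2 351.9 351.7 351.5 351.2 350.9 350.7 350.6 350.2
 349.9 349.7 349.5 349.3] [67.2 67.3 67.3 67.3 67.4 67.4 67.4 67.5 67.5] [259.5 259.6 259.6 259.7 259.7 259.7 259.8 259.8 259.9]
[ 0.57189195 -0.33086056  1.43402233] 82.16342724182343
[-0.6 -0.6 -0.5 -0.5 -0.6 -0.6 -0.6 -0.6 -0.6 -0.5 -0.5 -0.5 -0.5 -0.5
 -0.6 -0.5  0.6  0.5  0.5  0.5  0.6  0.6  0.5  0.6  0.6  0.5  0.5  0.6
  0.6  0.5  0.5  0.5 -0.7 -0.7 -0.7 -0.7 -0.7 -0.7 -0.7 -0.7 -0.7  0.8
  0.7  0.8  0.7  0.7  0.7  0.7  0.7  0.6]
clk 3.68 pos [ 0.5671 -0.3766  0.1986]
t [ 0.305 -0.008  0.658] r [-0.     -0.0006  0.0025] rows>= 3
t [0.    0.    0.593] r [0. 0. 0.] rows>= 3
```

>>> {"method": "send_rows", "body": {
  "plan": [
    {"tx":0.305,"ty":-0.01,"tz":0.658,"rx":0,"ry":0,"rz":0.0025,"jaw":-1},
    {"tx":0.305,"ty":-0.01,"tz":0.658,"rx":0,"ry":0,"rz":0.0025,"jaw":-1},
    {"tx":0.305,"ty":-0.01,"tz":0.658,"rx":0,"ry":0,"rz":0.0025,"jaw":-1},
    {"tx":0.305,"ty":-0.01,"tz":0.658,"rx":0,"ry":0,"rz":0.0025,"jaw":-1},
    {"tx":0.305,"ty":-0.01,"tz":0.658,"rx":0,"ry":0,"rz":0.0025,"jaw":-1}
  ]
}}

```text
clock: 4.1
ee_pos: [0.5713, -0.3305, 0.1]
ee_rot: [0.753, 0.658, 0.0, -0.001]
contact_force: [-0.2, -0.7, 0.6]
gripper_width: 0.0853
grip_force: 0.0
```

```bash
python3 - <<'E'
from h import *
delta((.5719,-.3309,.0115),down(np.radians(82.16-90)))
E
```

```text
t [-0.0026  0.0053  0.5898] r [-0.0005 -0.0004  0.0008] deg 0.2 mm 88.5 clk 4.1
```

>>> {"method": "send_rows", "body": {
  "plan": [
    {"tx":-0.003,"ty":0.005,"tz":0.3,"rx":0,"ry":0,"rz":0.001,"jaw":-1},
    {"tx":-0.003,"ty":0.005,"tz":0.5,"rx":0,"ry":0,"rz":0.001,"jaw":-1},
    {"tx":-0.003,"ty":0.005,"tz":0.59,"rx":0,"ry":0,"rz":0.001,"jaw":-1},
    {"tx":-0.003,"ty":0.005,"tz":0.59,"rx":0,"ry":0,"rz":0.001,"jaw":-1},
    {"tx":-0.003,"ty":0.005,"tz":0.59,"rx":0,"ry":0,"rz":0.001,"jaw":1},
    {"tx":-0.003,"ty":0.005,"tz":0.59,"rx":0,"ry":0,"rz":0.001,"jaw":1},
    {"tx":-0.003,"ty":0.005,"tz":0.59,"rx":0,"ry":0,"rz":0.001,"jaw":1},
    {"tx":-0.003,"ty":0.005,"tz":0.59,"rx":0,"ry":0,"rz":0.001,"jaw":1}
  ],
  "force": 60
}}

```text
clock: 4.77
ee_pos: [0.5729, -0.3348, 0.0142]
ee_rot: [0.755, 0.656, 0.001, 0.002]
contact_force: [1.3, -0.5, 6.6]
gripper_width: 0.0426
grip_force: 62.9
```

>>> {"method": "send_rows", "body": {
  "plan": [
    {"tx":0,"ty":0,"tz":0,"rx":0,"ry":0,"rz":0,"jaw":1},
    {"tx":0,"ty":0,"tz":0,"rx":0,"ry":0,"rz":0,"jaw":1},
    {"tx":0,"ty":0,"tz":0,"rx":0,"ry":0,"rz":0,"jaw":1},
    {"tx":0,"ty":0,"tz":0,"rx":0,"ry":0,"rz":0,"jaw":1}
  ]
}}

```text
clock: 5.1
ee_pos: [0.5729, -0.3348, 0.0142]
ee_rot: [0.755, 0.656, 0.001, 0.002]
contact_force: [-0.7, 0.5, 7.9]
gripper_width: 0.0427
grip_force: 62.9
```

```bash
python3 - <<'E'
from h import *
import jig
N=jig.W(0,.065,.03); r=down(jig.A-np.pi/2); print(N)
s=bot.read_state(); print(s["ee_pos"],np.degrees(yawof(s)),s["gripper_width"],s["grip_force"])
seq([((.5719,-.3309,.14),down(np.radians(-7.84))),((N[0],N[1],.14),r),((N[0],N[1],.044),r)])
E
```

```text
[0.50571977 0.05442136 0.03      ]
[ 0.57289329 -0.33483159  0.0141712 ] -8.049123094744857 0.042668766788440074 62.88373075425625
clk 5.1 pos [ 0.5729 -0.3348  0.0142]
t [ 0.024 -0.007 -0.839] r [ 0.0011  0.0004 -0.0012] rows>= 4
t [ 0.828 -0.262  0.   ] r [0.     0.     0.1388] rows>= 4
t [ 0.64  -0.588  0.   ] r [0.     0.     0.1388] rows>= 4
t [ 0.332 -0.803  0.   ] r [0.     0.     0.1388] rows>= 4
t [0.   0.   0.64] r [0. 0. 0.] rows>= 3
```

The TCP shifted about 4 mm while closing. I'll lift the mould and measure how it sits in the hand.

>>> {"method": "send_rows", "body": {
  "plan": [
    {"tx":0,"ty":0,"tz":-0.2,"rx":0,"ry":0,"rz":0,"jaw":1},
    {"tx":0,"ty":0,"tz":-0.4,"rx":0,"ry":0,"rz":0,"jaw":1},
    {"tx":0,"ty":0,"tz":-0.6,"rx":0,"ry":0,"rz":0,"jaw":1},
    {"tx":0,"ty":0,"tz":-0.84,"rx":0,"ry":0,"rz":0,"jaw":1},
    {"tx":0,"ty":0,"tz":-0.84,"rx":0,"ry":0,"rz":0,"jaw":1},
    {"tx":0,"ty":0,"tz":-0.84,"rx":0,"ry":0,"rz":0,"jaw":1}
  ]
}}

```text
clock: 5.6
ee_pos: [0.573, -0.3347, 0.1406]
ee_rot: [0.755, 0.656, 0.001, 0.002]
contact_force: [-0.2, 0.5, -3.9]
gripper_width: 0.0426
grip_force: 63.6
```

>>> {"method": "send_rows", "body": {
  "plan": [
    {"tx":0.83,"ty":-0.26,"tz":0,"rx":0,"ry":0,"rz":0.139,"jaw":1},
    {"tx":0.83,"ty":-0.26,"tz":0,"rx":0,"ry":0,"rz":0.139,"jaw":1},
    {"tx":0.83,"ty":-0.26,"tz":0,"rx":0,"ry":0,"rz":0.139,"jaw":1},
    {"tx":0.83,"ty":-0.26,"tz":0,"rx":0,"ry":0,"rz":0.139,"jaw":1},
    {"tx":0.83,"ty":-0.26,"tz":0,"rx":0,"ry":0,"rz":0.139,"jaw":1}
  ]
}}

```text
clock: 6.02
ee_pos: [0.5492, -0.199, 0.1356]
ee_rot: [0.878, 0.478, -0.001, -0.003]
contact_force: [-0.3, -0.6, -3.0]
gripper_width: 0.0426
grip_force: 63.7
```

```bash
python3 - <<'E'
from edge import *
d=grab("wrist","pics/w4.png"); s=bot.read_state(); print(s["clock"],s["ee_pos"],np.degrees(yawof(s)),s["gripper_width"],s["contact_force"])
T=Ro.from_quat(s["ee_rot"]).as_matrix()
h=lambda x,y,z: s["ee_pos"]+T@[x,y,z]
# rim plane: 28 mm above bottom; TCP ~ 14 mm above bottom -> rim z_tool=-.014
for x in (.075,.05,-.075): print(proj(d,[h(x,-.022,-.014),h(x,.022,-.014)]).round(1))
b=d["img"][:,:,0].astype(float)
for u in (300,310,320,330,340): print(u,[round(v) for v in b[150:260:3,u]])
E
```

```text
6.0667 [ 0.5494086  -0.20224712  0.13617917] -32.858187586623 0.042523149816478055 [-0.06519057 -0.20090368 -3.04812783]
[[259.2 130.9]
 [405.2 130.6]]
[[263.  212.8]
 [400.7 212.6]]
[[277.1 512.4]
 [384.  512.5]]
300 [164, 165, 166, 167, 166, 166, 165, 165, 166, 167, 166, 168, 167, 167, 168, 169, 171, 170, 170, 171, 172, 173, 173, 173, 173, 175, 175, 174, 177, 175, 176, 175, 172, 173, 172, 171, 173]
310 [163, 164, 165, 166, 166, 166, 166, 166, 168, 167, 167, 166, 166, 168, 168, 168, 170, 170, 169, 171, 171, 171, 171, 172, 173, 174, 175, 173, 174, 173, 173, 174, 173, 172, 172, 172, 171]
320 [164, 164, 164, 164, 164, 166, 165, 165, 167, 167, 166, 167, 166, 168, 167, 168, 171, 169, 171, 171, 171, 170, 173, 173, 172, 172, 171, 172, 175, 174, 172, 172, 172, 171, 170, 170, 171]
330 [160, 163, 163, 163, 163, 166, 165, 166, 165, 167, 169, 168, 169, 167, 169, 170, 169, 170, 169, 171, 171, 171, 173, 173, 172, 171, 171, 170, 169, 171, 171, 170, 169, 168, 168, 168, 168]
340 [162, 164, 165, 165, 165, 166, 165, 167, 167, 168, 170, 170, 169, 170, 169, 170, 170, 170, 169, 169, 170, 170, 169, 169, 169, 169, 167, 168, 168, 167, 166, 165, 165, 164, 164, 164, 164]
```

View pics/w4.png

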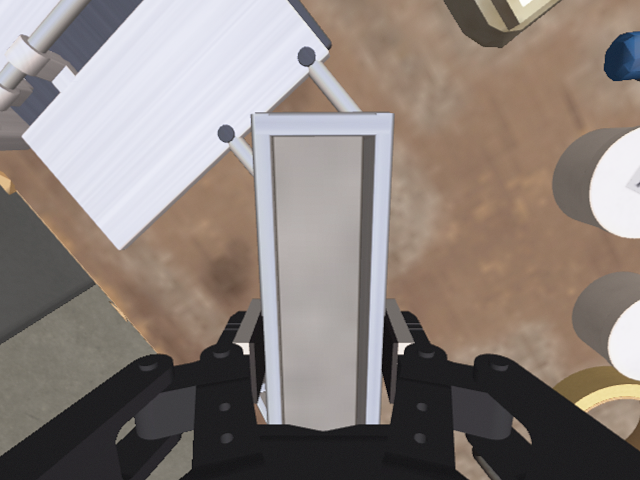

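The far rim corners are at about (252,114) and (392,114), so the mould sits about 5 mm toward tool +x. I'll work that out using the static camera-to-tool transform.

```bash
cat > hand.py <<'E'
from edge import *
d1=dict(np.load("pics/w0.npz"))
T1=Ro.from_quat([1.89216668e-01,9.81934948e-01,-8.91992660e-04,-1.24628378e-04]).as_matrix(); p1=np.array([0.24145,0.60315,0.2388])
Rct=d1["R"]@T1; tct=d1["R"]@p1+d1["t"]   # cam = Rct*tool + tct
dt=dict(R=Rct,t=tct,fx=d1["fx"],fy=d1["fy"],cx=d1["cx"],cy=d1["cy"])  # casting with this gives tool coords
if __name__=="__main__":
    print(Rct.round(4),tct.round(4))
    im=cv2.imread("pics/w4.png"); b=im[:,:,0].astype(float)
    t=[(u,100+cross(b[100:130,u],150,1)) for u in range(262,385,12)]
    l=[(235+cross(b[v,235:275],150,1),v) for v in range(185,290,12)]; r=[(370+cross(b[v,370:410],150,0),v) for v in range(130,290,12)]
    for z in (-.014,-.010,-.006):
        print(z,"x end",cast(dt,t,z)[:,0].mean().round(4),cast(dt,t,z)[[0,-1],0].round(4),"yl",cast(dt,l,z)[:,1].round(4)[::4],"yr",cast(dt,r,z)[:,1].round(4)[::4])
E
python3 hand.py
```

```text
[[-1.800e-03  1.000e+00 -8.000e-04]
 [-9.602e-01 -1.900e-03 -2.791e-01]
 [-2.791e-01  2.000e-04  9.603e-01]] [0.0009 0.0318 0.1484]
-0.014 x end nan [   nan 0.0795] yl [-0.0221 -0.0221 -0.022 ] yr [0.02   0.02   0.02   0.0201]
-0.01 x end nan [   nan 0.0798] yl [-0.0228 -0.0228 -0.0228] yr [0.0207 0.0207 0.0207 0.0208]
-0.006 x end nan [   nan 0.0801] yl [-0.0235 -0.0235 -0.0235] yr [0.0214 0.0214 0.0214 0.0215]
```

```bash
python3 - <<'E'
from h import *
import jig
N=jig.W(-.0048,.0643,0); r=down(jig.A-np.pi/2); print(N)
seq([((N[0],N[1],.14),r),((N[0],N[1],.085),r)])
E
```

```text
[0.5010455  0.05312476 0.        ]
clk 6.07 pos [ 0.5494 -0.2022  0.1362]
t [ 0.628 -0.597 -0.011] r [-0.0005  0.0003  0.1387] rows>= 4
t [ 0.317 -0.806 -0.012] r [-0.0005  0.0003  0.1387] rows>= 4
t [0.    0.    0.367] r [0. 0. 0.] rows>= 2
```

>>> {"method": "send_rows", "body": {
  "plan": [
    {"tx":0.628,"ty":-0.597,"tz":-0.01,"rx":0,"ry":0,"rz":0.1387,"jaw":1},
    {"tx":0.628,"ty":-0.597,"tz":-0.01,"rx":0,"ry":0,"rz":0.1387,"jaw":1},
    {"tx":0.628,"ty":-0.597,"tz":-0.01,"rx":0,"ry":0,"rz":0.1387,"jaw":1},
    {"tx":0.628,"ty":-0.597,"tz":-0.01,"rx":0,"ry":0,"rz":0.1387,"jaw":1},
    {"tx":0.628,"ty":-0.597,"tz":-0.01,"rx":0,"ry":0,"rz":0.1387,"jaw":1}
  ]
}}

```text
clock: 6.48
ee_pos: [0.5259, -0.0739, 0.1381]
ee_rot: [0.961, 0.277, -0.001, -0.001]
contact_force: [-0.2, -0.7, -3.6]
gripper_width: 0.0427
grip_force: 63.9
```

>>> {"method": "send_rows", "body": {
  "plan": [
    {"tx":0.317,"ty":-0.806,"tz":-0.01,"rx":0,"ry":0,"rz":0.1387,"jaw":1},
    {"tx":0.317,"ty":-0.806,"tz":-0.01,"rx":0,"ry":0,"rz":0.1387,"jaw":1},
    {"tx":0.317,"ty":-0.806,"tz":-0.01,"rx":0,"ry":0,"rz":0.1387,"jaw":1},
    {"tx":0.317,"ty":-0.806,"tz":-0.01,"rx":0,"ry":0,"rz":0.1387,"jaw":1},
    {"tx":0.317,"ty":-0.806,"tz":-0.01,"rx":0,"ry":0,"rz":0.1387,"jaw":1},
    {"tx":0.317,"ty":-0.806,"tz":0.35,"rx":0,"ry":0,"rz":0.1387,"jaw":1},
    {"tx":0.317,"ty":-0.806,"tz":0.35,"rx":0,"ry":0,"rz":0.1387,"jaw":1}
  ]
}}

```text
clock: 7.07
ee_pos: [0.502, 0.0484, 0.0839]
ee_rot: [0.998, 0.062, -0.001, 0.001]
contact_force: [-2.2, -0.2, -4.0]
gripper_width: 0.043
grip_force: 65.9
```

>>> {"method": "send_rows", "body": {
  "plan": [
    {"tx":0,"ty":0,"tz":0,"rx":0,"ry":0,"rz":0,"jaw":1},
    {"tx":0,"ty":0,"tz":0,"rx":0,"ry":0,"rz":0,"jaw":1},
    {"tx":0,"ty":0,"tz":0,"rx":0,"ry":0,"rz":0,"jaw":1},
    {"tx":0,"ty":0,"tz":0,"rx":0,"ry":0,"rz":0,"jaw":1},
    {"tx":0,"ty":0,"tz":0,"rx":0,"ry":0,"rz":0,"jaw":1}
  ]
}}

```text
clock: 7.48
ee_pos: [0.5039, 0.0502, 0.0877]
ee_rot: [0.998, 0.061, 0.001, -0.0]
contact_force: [0.1, -0.4, -2.7]
gripper_width: 0.0428
grip_force: 65.9
```

```bash
cat > where.py <<'E'
from h import *
import jig
def where():
    s=bot.read_state(); q=s["ee_pos"]-jig.O; print("jigxyz",(q@jig.ex).round(4),(q@jig.ey).round(4),s["ee_pos"][2].round(4),"yaw",(np.degrees(yawof(s)-jig.A)+90).round(2),"tool z",Ro.from_quat(s["ee_rot"]).as_matrix()[:,2].round(4),"F",s["contact_force"].round(1),"w",round(s["gripper_width"],4),"clk",round(s["clock"],2))
E
python3 - <<'E'
from hand import *
from where import *
where()
d=grab("wrist","pics/w5.png"); where(); b=d["img"][:,:,0].astype(float)
s=bot.read_state(); print("bias cam pose in tool frame now", (np.array(d["R"])@s["ee_pos"]+d["t"]-tct).round(4))
t=[(u,100+cross(b[100:130,u],150,1)) for u in range(262,385,12)]
l=[(235+cross(b[v,235:275],150,1),v) for v in range(185,290,12)]; r=[(370+cross(b[v,370:410],150,0),v) for v in range(130,290,12)]
print(np.array(t)[:,1],cast(dt,t,-.014)[:,0].round(4),cast(dt,l,-.014)[:,1].round(4),cast(dt,r,-.014)[:,1].round(4))
N=jig.W(-.0048,.0643,0); delta((N[0],N[1],.060),down(jig.A-np.pi/2))
E
```

```text
jigxyz -0.0023 0.0611 0.0877 yaw -0.22 tool z [ 2.e-03  5.e-04 -1.e+00] F [ 0.1 -0.4 -2.7] w 0.0428 clk 7.48
jigxyz -0.0025 0.0613 0.0875 yaw -0.2 tool z [ 1.7e-03  5.0e-04 -1.0e+00] F [-0.2  0.3 -3.9] w 0.0424 clk 7.53
bias cam pose in tool frame now [-0.0012 -0.0021 -0.0002]
[101.43307087 101.34188034 101.5        100.73611111 100.5
 100.56565657 100.4950495  100.39423077 100.20224719 113.36666667
 112.1       ] [0.0826 0.0827 0.0826 0.0828 0.0829 0.0829 0.0829 0.0829 0.0829 0.0793
 0.0796] [-0.0283 -0.0282 -0.028  -0.028  -0.0279 -0.0279 -0.0279 -0.0278 -0.0278] [0.0199 0.0199 0.0199 0.0199 0.0199 0.02   0.0199 0.02   0.0199 0.02
 0.02   0.02   0.02   0.02  ]
t [-0.0158 -0.0197  0.1835] r [-0.0001 -0.0005 -0.0011] deg 0.2 mm 27.8 clk 7.53
```

View pics/w5.png

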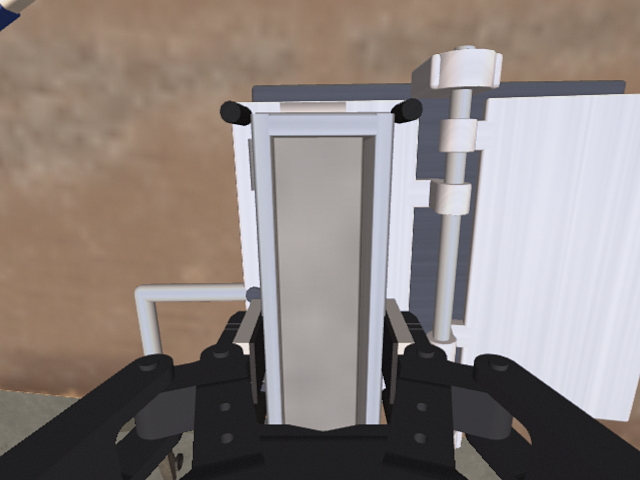

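The rim's far corners are at (252,113) and (392,113). The nest leaf's top edge is at v≈101, its left edge at u≈235–243, and the shaft at u≈445–460. I'll fit the nest relative to the mould within this single image.

```bash
cat > rel.py <<'E'
from hand import *
from where import *
from scipy.optimize import least_squares
im=cv2.imread("pics/w5.png"); b=im[:,:,0].astype(float); zt=.0876
L=np.array([(215+cross(b[v,215:247],150,1),v) for v in range(135,285,10)])
T=np.array([(u,90+cross(b[90:110,u],150,1)) for u in range(262,365,10)])
S=[]
for v in [x for x in range(220,320,10)]:
    lo=425+cross(b[v,425:455],150,1); hi=cross(b[v,445:475],150,0)+445; S.append(((lo+hi)/2,v))
S=np.array(S); print(L[:,0].round(1),T[:,1].round(1),S[:,0].round(1))
ok=lambda Q:Q[~np.isnan(Q).any(1)]
L,T,S=ok(L),ok(T),ok(S)
PL=cast(dt,L,zt-.030)[:,:2];PT=cast(dt,T,zt-.030)[:,:2];PS=cast(dt,S,zt-.0445)[:,:2]
def res(p): # p: jig origin in tool (x,y), angle; jig x ~ tool x, jig y ~ -tool y
    c,s=np.cos(p[2]),np.sin(p[2]);ax=np.array([c,s]);ay=np.array([s,-c]);o=p[:2]
    return np.r_[(PL-o)@ay-.105,(PT-o)@ax-.085,(PS-o)@ay]
f=least_squares(res,[0,.06,0],loss="soft_l1",f_scale=.001); p=f.x; print(p,np.degrees(p[2]),(res(p)*1e3).round(1))
nest=p[:2]+.065*np.array([np.sin(p[2]),-np.cos(p[2])]); print("nest centre in tool (mm)",nest*1e3,"mould centre (mm)",(79.6+.5-75),-1.05)
E
python3 rel.py
```

```text
[232.1 232.8 234.1 234.7 235.3 235.8 237.  237.7 238.3 238.9 240.1 240.7
 241.4 241.8 243.1] [101.4 101.4 101.5 101.  100.5 100.5 100.6 100.5 100.6 100.3 100.1] [452.1 451.3 450.5 449.7 448.7 447.8 447.1 446.3 445.4 444.6]
[ 0.0049669   0.06093945 -0.01013974] -0.5809644317872448 [ 0.1  0.1 -0.1 -0.1  0.   0.1 -0.1 -0.1 -0.   0.1 -0.1 -0.1 -0.   0.1
 -0.1 -0.  -0.  -0.1  0.   0.2  0.1  0.  -0.  -0.1 -0.   0.   0.   0.
 -0.   0.   0.   0.1  0.  -0.   0.   0. ]
nest centre in tool (mm) [ 4.30782486 -4.05720504] mould centre (mm) 5.099999999999994 -1.05
```

>>> {"method": "send_rows", "body": {
  "plan": [
    {"tx":-0.008,"ty":-0.02,"tz":0,"rx":0,"ry":0,"rz":-0.0025,"jaw":1},
    {"tx":-0.008,"ty":-0.02,"tz":0,"rx":0,"ry":0,"rz":-0.0025,"jaw":1},
    {"tx":-0.008,"ty":-0.02,"tz":0.09,"rx":0,"ry":0,"rz":-0.0025,"jaw":1},
    {"tx":-0.008,"ty":-0.02,"tz":0.18,"rx":0,"ry":0,"rz":-0.0025,"jaw":1},
    {"tx":-0.008,"ty":-0.02,"tz":0.18,"rx":0,"ry":0,"rz":-0.0025,"jaw":1},
    {"tx":-0.008,"ty":-0.02,"tz":0.18,"rx":0,"ry":0,"rz":-0.0025,"jaw":1},
    {"tx":-0.008,"ty":-0.02,"tz":0.18,"rx":0,"ry":0,"rz":-0.0025,"jaw":1},
    {"tx":-0.008,"ty":-0.02,"tz":0.18,"rx":0,"ry":0,"rz":-0.0025,"jaw":1}
  ]
}}

```text
clock: 8.2
ee_pos: [0.502, 0.0533, 0.0603]
ee_rot: [0.998, 0.065, 0.001, -0.0]
contact_force: [-0.1, 0.9, -3.7]
gripper_width: 0.0427
grip_force: 65.9
```

```bash
python3 - <<'E'
from where import *
where()
d=grab("wrist","pics/w6.png"); where()
E
sed -i 's#pics/w5.png#pics/w6.png#; s#zt=.0876#zt=.0605#' rel.py; python3 rel.py
```

```text
jigxyz -0.0038 0.0644 0.0603 yaw 0.24 tool z [ 1.2e-03  2.0e-04 -1.0e+00] F [-0.1  0.9 -3.7] w 0.0427 clk 8.2
jigxyz -0.0038 0.0644 0.0603 yaw 0.24 tool z [ 1.2e-03  2.0e-04 -1.0e+00] F [ 0.6  0.8 -3.6] w 0.0428 clk 8.25
[226.7 227.3 227.9 229.1 229.7 230.2 230.8 232.1 232.6 232.8 234.1 234.7
 235.3 235.8 237. ] [90.3 90.3 90.6 93.1 92.9 92.9 92.9 92.9 92.9 92.8  nan] [nan nan nan nan nan nan nan nan nan nan]
[0.00483795 0.06408581 0.00313492] 0.17961770132196744 [ 0.1  0.2  0.2 -0.   0.   0.1  0.1 -0.1 -0.1  0.1 -0.2 -0.1 -0.1 -0.
 -0.3  0.7  0.7  0.6 -0.4 -0.3 -0.2 -0.2 -0.2 -0.2 -0.2]
nest centre in tool (mm) [ 5.0417172  -0.91387132] mould centre (mm) 5.099999999999994 -1.05
```

Aligned to well under 1 mm, so I'll lower it.

>>> {"method": "send_rows", "body": {
  "plan": [
    {"tx":0,"ty":0,"tz":0.04,"rx":0,"ry":0,"rz":0,"jaw":1},
    {"tx":0,"ty":0,"tz":0.08,"rx":0,"ry":0,"rz":0,"jaw":1},
    {"tx":0,"ty":0,"tz":0.103,"rx":0,"ry":0,"rz":0,"jaw":1},
    {"tx":0,"ty":0,"tz":0.103,"rx":0,"ry":0,"rz":0,"jaw":1},
    {"tx":0,"ty":0,"tz":0.103,"rx":0,"ry":0,"rz":0,"jaw":1},
    {"tx":0,"ty":0,"tz":0.103,"rx":0,"ry":0,"rz":0,"jaw":1}
  ]
}}

```text
clock: 8.75
ee_pos: [0.5012, 0.0535, 0.0442]
ee_rot: [0.998, 0.065, -0.0, -0.0]
contact_force: [-2.2, 1.2, 4.9]
gripper_width: 0.0427
grip_force: 66.9
```

```bash
python3 - <<'E'
from where import *
where()
E
```

```text
jigxyz -0.0046 0.0647 0.0442 yaw 0.25 tool z [-6.e-04  7.e-04 -1.e+00] F [-2.2  1.2  4.9] w 0.0427 clk 8.75
```

>>> {"method": "send_rows", "body": {
  "plan": [
    {"tx":0,"ty":0,"tz":0,"rx":0,"ry":0,"rz":0,"jaw":-0.46},
    {"tx":0,"ty":0,"tz":0,"rx":0,"ry":0,"rz":0,"jaw":-0.46},
    {"tx":0,"ty":0,"tz":0,"rx":0,"ry":0,"rz":0,"jaw":-0.46},
    {"tx":0,"ty":0,"tz":-0.1,"rx":0,"ry":0,"rz":0,"jaw":-0.46},
    {"tx":0,"ty":0,"tz":-0.3,"rx":0,"ry":0,"rz":0,"jaw":-0.46},
    {"tx":0,"ty":0,"tz":-0.6,"rx":0,"ry":0,"rz":0,"jaw":-0.46},
    {"tx":0,"ty":0,"tz":-0.8,"rx":0,"ry":0,"rz":0,"jaw":-0.46},
    {"tx":0,"ty":0,"tz":-0.8,"rx":0,"ry":0,"rz":0,"jaw":-0.46}
  ]
}}

```text
clock: 9.42
ee_pos: [0.5053, 0.053, 0.1694]
ee_rot: [0.998, 0.065, 0.005, -0.001]
contact_force: [1.3, 0.3, -0.2]
gripper_width: 0.0623
grip_force: 0.0
```

```bash
python3 - <<'E'
from where import *
where(); grab("wrist","pics/w7.png")
seq([(jig.W(.044,-.1455,.16),down(jig.A-np.pi/2)),(jig.W(.044,-.1455,.0426),down(jig.A-np.pi/2))])
E
```

```text
jigxyz -0.0006 0.0637 0.1694 yaw 0.19 tool z [ 0.0091  0.0019 -1.    ] F [ 1.3  0.3 -0.2] w 0.0623 clk 9.42
clk 9.47 pos [0.5039 0.0536 0.167 ]
t [0.15  0.7   0.024] r [-0.0002 -0.001   0.0007] rows>= 3
t [0.152 0.7   0.024] r [-0.0002 -0.001   0.0007] rows>= 3
t [0.    0.    0.783] r [0. 0. 0.] rows>= 3
```

View pics/w7.png

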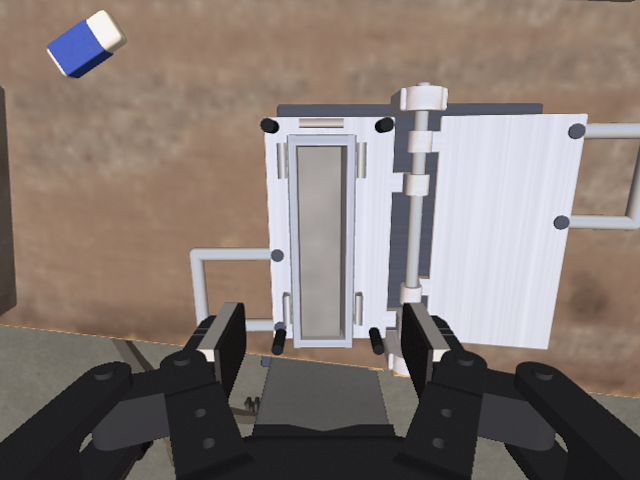

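The mould is seated between the guides, with its rim at (289,136)–(348,346), and the bar is in it. Now for the plate rod.

>>> {"method": "send_rows", "body": {
  "plan": [
    {"tx":0.15,"ty":0.7,"tz":0.02,"rx":0,"ry":0,"rz":0,"jaw":0.15},
    {"tx":0.15,"ty":0.7,"tz":0.02,"rx":0,"ry":0,"rz":0,"jaw":0.15},
    {"tx":0.15,"ty":0.7,"tz":0.02,"rx":0,"ry":0,"rz":0,"jaw":0.15}
  ]
}}

```text
clock: 9.72
ee_pos: [0.5378, -0.0514, 0.1606]
ee_rot: [0.998, 0.064, 0.0, 0.001]
contact_force: [0.2, -1.1, 0.1]
gripper_width: 0.0365
grip_force: 0.0
```

>>> {"method": "send_rows", "body": {
  "plan": [
    {"tx":0.15,"ty":0.7,"tz":0.02,"rx":0,"ry":0,"rz":0.001,"jaw":0.15},
    {"tx":0.15,"ty":0.7,"tz":0.02,"rx":0,"ry":0,"rz":0.001,"jaw":0.15},
    {"tx":0.15,"ty":0.7,"tz":0.02,"rx":0,"ry":0,"rz":0.001,"jaw":0.15},
    {"tx":0.15,"ty":0.7,"tz":0.35,"rx":0,"ry":0,"rz":0.001,"jaw":0.15},
    {"tx":0.15,"ty":0.7,"tz":0.35,"rx":0,"ry":0,"rz":0.001,"jaw":0.15},
    {"tx":0.15,"ty":0.7,"tz":0.35,"rx":0,"ry":0,"rz":0.001,"jaw":0.15}
  ]
}}

```text
clock: 10.22
ee_pos: [0.5704, -0.1482, 0.1051]
ee_rot: [0.998, 0.063, -0.003, -0.001]
contact_force: [-1.1, 0.3, 0.7]
gripper_width: 0.0363
grip_force: 0.0
```

```bash
python3 - <<'E'
from where import *
where()
delta(jig.W(.044,-.1455,.0426),down(jig.A-np.pi/2))
E
```

```text
jigxyz 0.0388 -0.1442 0.1051 yaw 0.03 tool z [-0.0071  0.0018 -1.    ] F [-1.1  0.3  0.7] w 0.0363 clk 10.22
t [0.0375 0.01   0.4165] r [-0.0008  0.0022  0.0001] deg 0.4 mm 62.7 clk 10.22
```

>>> {"method": "send_rows", "body": {
  "plan": [
    {"tx":0.025,"ty":0.01,"tz":0.15,"rx":0,"ry":0.001,"rz":0,"jaw":0.15},
    {"tx":0.025,"ty":0.01,"tz":0.3,"rx":0,"ry":0.001,"rz":0,"jaw":0.15},
    {"tx":0.025,"ty":0.01,"tz":0.415,"rx":0,"ry":0.001,"rz":0,"jaw":0.15},
    {"tx":0.025,"ty":0.01,"tz":0.415,"rx":0,"ry":0.001,"rz":0,"jaw":0.15},
    {"tx":0.025,"ty":0.01,"tz":0.415,"rx":0,"ry":0.001,"rz":0,"jaw":0.15}
  ]
}}

```text
clock: 10.63
ee_pos: [0.5771, -0.1493, 0.0468]
ee_rot: [0.998, 0.064, 0.001, -0.0]
contact_force: [1.5, -0.4, 0.1]
gripper_width: 0.0361
grip_force: 0.0
```

```bash
python3 - <<'E'
from where import *
where()
delta(jig.W(.044,-.1455,.0426),down(jig.A-np.pi/2))
E
```

```text
jigxyz 0.0453 -0.1461 0.0468 yaw 0.12 tool z [ 2.3e-03  8.0e-04 -1.0e+00] F [ 1.5 -0.4  0.1] w 0.0361 clk 10.63
t [-0.0087 -0.0038  0.0281] r [-0.0002 -0.0008  0.0007] deg 0.2 mm 4.5 clk 10.63
```

>>> {"method": "send_rows", "body": {
  "plan": [
    {"tx":-0.005,"ty":-0.004,"tz":0.02,"rx":0,"ry":0,"rz":0,"jaw":0.15},
    {"tx":-0.005,"ty":-0.004,"tz":0.02,"rx":0,"ry":0,"rz":0,"jaw":1},
    {"tx":-0.005,"ty":-0.004,"tz":0.02,"rx":0,"ry":0,"rz":0,"jaw":1},
    {"tx":-0.005,"ty":-0.004,"tz":0.02,"rx":0,"ry":0,"rz":0,"jaw":1},
    {"tx":-0.005,"ty":-0.004,"tz":0.02,"rx":0,"ry":0,"rz":0,"jaw":1},
    {"tx":-0.005,"ty":-0.004,"tz":0.02,"rx":0,"ry":0,"rz":0,"jaw":1}
  ],
  "force": 60
}}

```text
clock: 11.13
ee_pos: [0.577, -0.1492, 0.044]
ee_rot: [0.998, 0.064, 0.002, -0.0]
contact_force: [0.3, 1.5, 3.5]
gripper_width: 0.0077
grip_force: 58.5
```

```bash
cat > arc.py <<'E'
from where import *
def arc(r,p0,p1,side,n,end=None):
    """rows for a rod at radial r swung from leaf angle p0 to p1; side -1 plate (starts at -y), +1 nest"""
    rho=np.hypot(r,.0185); de=np.arctan2(.0185,r); P=lambda p:np.array([side*rho*np.cos(p-de),rho*np.sin(p-de)])
    ps=np.linspace(p0,p1,n+1); base=P(p0)
    for i in range(1,n+1):
        v=P(ps[i])-base; print("ty %.3f tz %.3f"%(-v[0]/.15,-v[1]/.15), "deg",np.degrees(ps[i]).round())
        if i%8==0: base=P(ps[i]); print("--")
E
python3 - <<'E'
from arc import *
where(); arc(.145,.19,np.pi+.01,-1,24)
E
```

```text
jigxyz 0.0451 -0.1459 0.044 yaw 0.09 tool z [ 0.0042  0.001  -1.    ] F [0.3 1.5 3.5] w 0.0077 clk 11.13
ty -0.015 tz -0.119 deg 18.0
ty -0.044 tz -0.236 deg 25.0
ty -0.088 tz -0.348 deg 32.0
ty -0.145 tz -0.453 deg 39.0
ty -0.215 tz -0.551 deg 46.0
ty -0.296 tz -0.640 deg 53.0
ty -0.388 tz -0.718 deg 60.0
ty -0.488 tz -0.784 deg 67.0
--
ty -0.108 tz -0.053 deg 75.0
ty -0.221 tz -0.093 deg 82.0
ty -0.339 tz -0.118 deg 89.0
ty -0.458 tz -0.129 deg 96.0
ty -0.579 tz -0.125 deg 103.0
ty -0.697 tz -0.106 deg 110.0
ty -0.813 tz -0.072 deg 117.0
ty -0.923 tz -0.025 deg 124.0
--
ty -0.104 tz 0.061 deg 131.0
ty -0.199 tz 0.133 deg 138.0
ty -0.285 tz 0.218 deg 145.0
ty -0.360 tz 0.312 deg 152.0
ty -0.423 tz 0.414 deg 159.0
ty -0.472 tz 0.524 deg 166.0
ty -0.508 tz 0.638 deg 174.0
ty -0.529 tz 0.757 deg 181.0
--
```

>>> {"method": "send_rows", "body": {
  "plan": [
    {"tx":0,"ty":-0.015,"tz":-0.119,"rx":0,"ry":0,"rz":0,"jaw":1},
    {"tx":0,"ty":-0.044,"tz":-0.236,"rx":0,"ry":0,"rz":0,"jaw":1},
    {"tx":0,"ty":-0.088,"tz":-0.348,"rx":0,"ry":0,"rz":0,"jaw":1},
    {"tx":0,"ty":-0.145,"tz":-0.453,"rx":0,"ry":0,"rz":0,"jaw":1},
    {"tx":0,"ty":-0.215,"tz":-0.551,"rx":0,"ry":0,"rz":0,"jaw":1},
    {"tx":0,"ty":-0.296,"tz":-0.64,"rx":0,"ry":0,"rz":0,"jaw":1},
    {"tx":0,"ty":-0.388,"tz":-0.718,"rx":0,"ry":0,"rz":0,"jaw":1},
    {"tx":0,"ty":-0.488,"tz":-0.784,"rx":0,"ry":0,"rz":0,"jaw":1}
  ]
}}

```text
clock: 11.8
ee_pos: [0.5681, -0.0832, 0.1634]
ee_rot: [0.998, 0.061, 0.004, 0.005]
contact_force: [0.5, -13.2, 6.6]
gripper_width: 0.0076
grip_force: 58.6
```

```bash
python3 - <<'E'
from where import *
where(); s=bot.read_state(); print(s["joint_pos"].round(2),s["grip_force"])
q=s["ee_pos"]-jig.O; y=-(q@jig.ey); z=s["ee_pos"][2]+.011-.0445; print("r",np.hypot(y,z),"ang",np.degrees(np.arctan2(z,y)+.1269))
E
```

```text
jigxyz 0.0447 -0.0794 0.1634 yaw -0.17 tool z [ 0.0088 -0.0089 -0.9999] F [  0.5 -13.2   6.6] w 0.0076 clk 11.8
[-0.49  0.62  0.77  1.85 -0.53  0.89 -0.92] 58.613170981407166
r 0.15222350206550422 ang 65.83736288616632
```

>>> {"method": "send_rows", "body": {
  "plan": [
    {"tx":0,"ty":-0.108,"tz":-0.053,"rx":0,"ry":0,"rz":0,"jaw":1},
    {"tx":0,"ty":-0.221,"tz":-0.093,"rx":0,"ry":0,"rz":0,"jaw":1},
    {"tx":0,"ty":-0.339,"tz":-0.118,"rx":0,"ry":0,"rz":0,"jaw":1},
    {"tx":0,"ty":-0.458,"tz":-0.129,"rx":0,"ry":0,"rz":0,"jaw":1},
    {"tx":0,"ty":-0.579,"tz":-0.125,"rx":0,"ry":0,"rz":0,"jaw":1},
    {"tx":0,"ty":-0.697,"tz":-0.106,"rx":0,"ry":0,"rz":0,"jaw":1},
    {"tx":0,"ty":-0.813,"tz":-0.072,"rx":0,"ry":0,"rz":0,"jaw":1},
    {"tx":0,"ty":-0.923,"tz":-0.025,"rx":0,"ry":0,"rz":0,"jaw":1}
  ]
}}

```text
clock: 12.47
ee_pos: [0.5491, 0.0616, 0.1679]
ee_rot: [0.998, 0.063, 0.002, -0.002]
contact_force: [-11.3, 2.6, 22.4]
gripper_width: 0.0079
grip_force: 64.6
```

```bash
cat >> where.py <<'E'
def rod(side):
    s=bot.read_state(); q=s["ee_pos"]-jig.O; y=side*(q@jig.ey); z=s["ee_pos"][2]+.011-.0445; print("r",np.hypot(y,z).round(4),"ang",np.degrees(np.arctan2(z,y)+(.1269 if side<0 else .1137)).round(1),"grip",s["grip_force"])
E
python3 - <<'E'
from where import *
where(); rod(-1)
E
```

```text
jigxyz 0.0439 0.0667 0.1679 yaw 0.07 tool z [ 0.003   0.0044 -1.    ] F [-11.3   2.6  22.4] w 0.0079 clk 12.47
r 0.15 ang 123.7 grip 64.57452893257141
```

>>> {"method": "send_rows", "body": {
  "plan": [
    {"tx":0,"ty":-0.104,"tz":0.061,"rx":0,"ry":0,"rz":0,"jaw":1},
    {"tx":0,"ty":-0.199,"tz":0.133,"rx":0,"ry":0,"rz":0,"jaw":1},
    {"tx":0,"ty":-0.285,"tz":0.218,"rx":0,"ry":0,"rz":0,"jaw":1},
    {"tx":0,"ty":-0.36,"tz":0.312,"rx":0,"ry":0,"rz":0,"jaw":1},
    {"tx":0,"ty":-0.423,"tz":0.414,"rx":0,"ry":0,"rz":0,"jaw":1},
    {"tx":0,"ty":-0.472,"tz":0.524,"rx":0,"ry":0,"rz":0,"jaw":1},
    {"tx":0,"ty":-0.508,"tz":0.638,"rx":0,"ry":0,"rz":0,"jaw":1},
    {"tx":0,"ty":-0.52,"tz":0.73,"rx":0,"ry":0,"rz":0,"jaw":1}
  ]
}}

```text
clock: 13.13
ee_pos: [0.5382, 0.1389, 0.0541]
ee_rot: [0.998, 0.064, 0.0, -0.001]
contact_force: [-4.3, 3.2, 4.3]
gripper_width: 0.0075
grip_force: 70.6
```

>>> {"method": "send_rows", "body": {
  "plan": [
    {"tx":0,"ty":0,"tz":0.02,"rx":0,"ry":0,"rz":0,"jaw":1},
    {"tx":0,"ty":0,"tz":0.02,"rx":0,"ry":0,"rz":0,"jaw":1},
    {"tx":0,"ty":0,"tz":0.02,"rx":0,"ry":0,"rz":0,"jaw":1}
  ]
}}

```text
clock: 13.38
ee_pos: [0.5381, 0.1392, 0.0518]
ee_rot: [0.998, 0.064, -0.0, -0.001]
contact_force: [-4.2, 4.2, 0.0]
gripper_width: 0.0076
grip_force: 70.1
```

```bash
python3 - <<'E'
from where import *
where(); rod(-1)
E
```

```text
jigxyz 0.0428 0.1451 0.0518 yaw 0.14 tool z [-4.0e-04  2.2e-03 -1.0e+00] F [-4.2  4.2  0. ] w 0.0076 clk 13.38
r 0.1462 ang 180.1 grip 70.08917927742004
```

>>> {"method": "send_rows", "body": {
  "plan": [
    {"tx":0,"ty":0,"tz":0.03,"rx":0,"ry":0,"rz":0,"jaw":1},
    {"tx":0,"ty":0,"tz":0.05,"rx":0,"ry":0,"rz":0,"jaw":1},
    {"tx":0,"ty":0,"tz":0.05,"rx":0,"ry":0,"rz":0,"jaw":1}
  ]
}}

```text
clock: 13.63
ee_pos: [0.5386, 0.1393, 0.0506]
ee_rot: [0.998, 0.063, -0.001, -0.004]
contact_force: [-29.8, 4.2, 76.4]
gripper_width: 0.0075
grip_force: 78.4
```

```bash
python3 - <<'E'
from where import *
where(); rod(-1)
E
```

```text
jigxyz 0.0433 0.1451 0.0506 yaw 0.05 tool z [-0.0016  0.0084 -1.    ] F [-29.8   4.2  76.4] w 0.0075 clk 13.63
r 0.1461 ang 180.5 grip 78.44797611236572
```

Hard stop reached, so the plate is closed. I'll back off, release and go to the nest rod.

>>> {"method": "send_rows", "body": {
  "plan": [
    {"tx":0,"ty":0,"tz":-0.045,"rx":0,"ry":0,"rz":0,"jaw":1},
    {"tx":0,"ty":0,"tz":-0.045,"rx":0,"ry":0,"rz":0,"jaw":0.3},
    {"tx":0,"ty":0,"tz":-0.045,"rx":0,"ry":0,"rz":0,"jaw":0.3},
    {"tx":0,"ty":0,"tz":-0.045,"rx":0,"ry":0,"rz":0,"jaw":0.3},
    {"tx":0,"ty":0,"tz":-0.2,"rx":0,"ry":0,"rz":0,"jaw":0.3},
    {"tx":0,"ty":0,"tz":-0.45,"rx":0,"ry":0,"rz":0,"jaw":0.3},
    {"tx":-0.2,"ty":0,"tz":-0.5,"rx":0,"ry":0,"rz":0,"jaw":0.3},
    {"tx":-0.4,"ty":0,"tz":-0.5,"rx":0,"ry":0,"rz":0,"jaw":0.3}
  ]
}}

```text
clock: 14.3
ee_pos: [0.4828, 0.1297, 0.1216]
ee_rot: [0.998, 0.063, 0.005, -0.0]
contact_force: [-0.6, 1.1, -0.2]
gripper_width: 0.0297
grip_force: 0.0
```

```bash
python3 - <<'E'
from where import *
where()
seq([(jig.W(-.044,.162,.11),down(jig.A-np.pi/2))])
t=grab("top","pics/t1.png")
E
```

```text
jigxyz -0.0133 0.1425 0.1216 yaw 0.01 tool z [ 9.6e-03  8.0e-04 -1.0e+00] F [-0.6  1.1 -0.2] w 0.0297 clk 14.3
clk 14.3 pos [0.4828 0.1297 0.1216]
t [-0.205 -0.13   0.075] r [ 0.0001 -0.0031  0.    ] rows>= 1
```

>>> {"method": "send_rows", "body": {
  "plan": [
    {"tx":-0.19,"ty":-0.13,"tz":0.07,"rx":0,"ry":0,"rz":0,"jaw":0.2},
    {"tx":-0.19,"ty":-0.13,"tz":0.2,"rx":0,"ry":0,"rz":0,"jaw":0.2},
    {"tx":-0.19,"ty":-0.13,"tz":0.3,"rx":0,"ry":0,"rz":0,"jaw":0.2},
    {"tx":-0.19,"ty":-0.13,"tz":0.3,"rx":0,"ry":0,"rz":0,"jaw":0.2},
    {"tx":-0.19,"ty":-0.13,"tz":0.3,"rx":0,"ry":0,"rz":0,"jaw":0.2}
  ]
}}

```text
clock: 14.77
ee_pos: [0.4493, 0.1451, 0.074]
ee_rot: [0.998, 0.063, 0.001, 0.001]
contact_force: [0.4, -0.1, 0.3]
gripper_width: 0.0343
grip_force: 0.0
```

```bash
python3 - <<'E'
from where import *
where()
delta(jig.W(-.044,.162,.015),down(jig.A-np.pi/2))
E
```

```text
jigxyz -0.0446 0.162 0.074 yaw 0.02 tool z [ 0.0021 -0.0012 -1.    ] F [ 0.4 -0.1  0.3] w 0.0343 clk 14.77
t [ 3.000e-03 -2.000e-04  3.932e-01] r [ 0.0004 -0.0006  0.0001] deg 0.1 mm 59.0 clk 14.77
```

>>> {"method": "send_rows", "body": {
  "plan": [
    {"tx":0,"ty":0,"tz":0.15,"rx":0,"ry":0,"rz":0,"jaw":0.2},
    {"tx":0,"ty":0,"tz":0.3,"rx":0,"ry":0,"rz":0,"jaw":0.2},
    {"tx":0,"ty":0,"tz":0.385,"rx":0,"ry":0,"rz":0,"jaw":0.2},
    {"tx":0,"ty":0,"tz":0.385,"rx":0,"ry":0,"rz":0,"jaw":0.2},
    {"tx":0,"ty":0,"tz":0.385,"rx":0,"ry":0,"rz":0,"jaw":1},
    {"tx":0,"ty":0,"tz":0.385,"rx":0,"ry":0,"rz":0,"jaw":1},
    {"tx":0,"ty":0,"tz":0.385,"rx":0,"ry":0,"rz":0,"jaw":1},
    {"tx":0,"ty":0,"tz":0.385,"rx":0,"ry":0,"rz":0,"jaw":1}
  ],
  "force": 80
}}

```text
clock: 15.43
ee_pos: [0.4509, 0.1447, 0.0179]
ee_rot: [0.998, 0.063, 0.003, 0.0]
contact_force: [1.0, -5.6, 6.6]
gripper_width: 0.0075
grip_force: 78.3
```

```bash
python3 - <<'E'
from arc import *
where(); rod(1); arc(.162,0,np.pi,1,32)
E
```

```text
jigxyz -0.0431 0.1615 0.0179 yaw 0.01 tool z [ 5.9e-03 -5.0e-04 -1.0e+00] F [ 1.  -5.6  6.6] w 0.0075 clk 15.43
r 0.1622 ang 1.0 grip 78.30276846885681
ty -0.007 tz -0.106 deg 6.0
ty -0.003 tz -0.213 deg 11.0
ty 0.011 tz -0.319 deg 17.0
ty 0.035 tz -0.423 deg 22.0
ty 0.069 tz -0.524 deg 28.0
ty 0.113 tz -0.621 deg 34.0
ty 0.167 tz -0.713 deg 39.0
ty 0.229 tz -0.800 deg 45.0
--
ty 0.070 tz -0.080 deg 51.0
ty 0.148 tz -0.153 deg 56.0
ty 0.233 tz -0.218 deg 62.0
ty 0.324 tz -0.274 deg 68.0
ty 0.419 tz -0.321 deg 73.0
ty 0.519 tz -0.359 deg 79.0
ty 0.622 tz -0.386 deg 84.0
ty 0.728 tz -0.404 deg 90.0
--
ty 0.106 tz -0.007 deg 96.0
ty 0.213 tz -0.003 deg 101.0
ty 0.319 tz 0.011 deg 107.0
ty 0.423 tz 0.035 deg 112.0
ty 0.524 tz 0.069 deg 118.0
ty 0.621 tz 0.113 deg 124.0
ty 0.713 tz 0.167 deg 129.0
ty 0.800 tz 0.229 deg 135.0
--
ty 0.080 tz 0.070 deg 141.0
ty 0.153 tz 0.148 deg 146.0
ty 0.218 tz 0.233 deg 152.0
ty 0.274 tz 0.324 deg 158.0
ty 0.321 tz 0.419 deg 163.0
ty 0.359 tz 0.519 deg 169.0
ty 0.386 tz 0.622 deg 174.0
ty 0.404 tz 0.728 deg 180.0
--
```

>>> {"method": "send_rows", "body": {
  "plan": [
    {"tx":0,"ty":-0.007,"tz":-0.106,"rx":0,"ry":0,"rz":0,"jaw":1},
    {"tx":0,"ty":-0.003,"tz":-0.213,"rx":0,"ry":0,"rz":0,"jaw":1},
    {"tx":0,"ty":0.011,"tz":-0.319,"rx":0,"ry":0,"rz":0,"jaw":1},
    {"tx":0,"ty":0.035,"tz":-0.423,"rx":0,"ry":0,"rz":0,"jaw":1},
    {"tx":0,"ty":0.069,"tz":-0.524,"rx":0,"ry":0,"rz":0,"jaw":1},
    {"tx":0,"ty":0.113,"tz":-0.621,"rx":0,"ry":0,"rz":0,"jaw":1},
    {"tx":0,"ty":0.167,"tz":-0.713,"rx":0,"ry":0,"rz":0,"jaw":1},
    {"tx":0,"ty":0.229,"tz":-0.8,"rx":0,"ry":0,"rz":0,"jaw":1}
  ]
}}

```text
clock: 16.1
ee_pos: [0.4549, 0.1132, 0.138]
ee_rot: [0.998, 0.064, 0.003, -0.001]
contact_force: [6.3, 3.4, -10.0]
gripper_width: 0.0069
grip_force: 77.9
```

```bash
python3 - <<'E'
from arc import *
where(); rod(1)
E
```

```text
jigxyz -0.0431 0.1297 0.138 yaw 0.14 tool z [ 0.0064  0.0023 -1.    ] F [  6.3   3.4 -10. ] w 0.0069 clk 16.1
r 0.1666 ang 45.4 grip 77.88576006889343
```

>>> {"method": "send_rows", "body": {
  "plan": [
    {"tx":0,"ty":0.07,"tz":-0.08,"rx":0,"ry":0,"rz":0,"jaw":1},
    {"tx":0,"ty":0.148,"tz":-0.153,"rx":0,"ry":0,"rz":0,"jaw":1},
    {"tx":0,"ty":0.233,"tz":-0.218,"rx":0,"ry":0,"rz":0,"jaw":1},
    {"tx":0,"ty":0.324,"tz":-0.274,"rx":0,"ry":0,"rz":0,"jaw":1},
    {"tx":0,"ty":0.419,"tz":-0.321,"rx":0,"ry":0,"rz":0,"jaw":1},
    {"tx":0,"ty":0.519,"tz":-0.359,"rx":0,"ry":0,"rz":0,"jaw":1},
    {"tx":0,"ty":0.622,"tz":-0.386,"rx":0,"ry":0,"rz":0,"jaw":1},
    {"tx":0,"ty":0.728,"tz":-0.404,"rx":0,"ry":0,"rz":0,"jaw":1}
  ]
}}

```text
clock: 16.77
ee_pos: [0.4707, 0.0096, 0.2015]
ee_rot: [0.998, 0.066, 0.005, -0.006]
contact_force: [4.4, 12.6, 35.2]
gripper_width: 0.007
grip_force: 83.5
```

>>> {"method": "send_rows", "body": {
  "plan": [
    {"tx":0,"ty":0.106,"tz":-0.007,"rx":0,"ry":0,"rz":0,"jaw":1},
    {"tx":0,"ty":0.213,"tz":-0.003,"rx":0,"ry":0,"rz":0,"jaw":1},
    {"tx":0,"ty":0.319,"tz":0.011,"rx":0,"ry":0,"rz":0,"jaw":1},
    {"tx":0,"ty":0.423,"tz":0.035,"rx":0,"ry":0,"rz":0,"jaw":1},
    {"tx":0,"ty":0.524,"tz":0.069,"rx":0,"ry":0,"rz":0,"jaw":1},
    {"tx":0,"ty":0.621,"tz":0.113,"rx":0,"ry":0,"rz":0,"jaw":1},
    {"tx":0,"ty":0.713,"tz":0.167,"rx":0,"ry":0,"rz":0,"jaw":1},
    {"tx":0,"ty":0.8,"tz":0.229,"rx":0,"ry":0,"rz":0,"jaw":1}
  ]
}}

```text
clock: 17.43
ee_pos: [0.4835, -0.1155, 0.164]
ee_rot: [0.998, 0.064, 0.003, -0.001]
contact_force: [0.1, 2.6, 3.2]
gripper_width: 0.0067
grip_force: 91.3
```

```bash
python3 - <<'E'
from arc import *
where(); rod(1)
E
```

```text
jigxyz -0.0433 -0.1008 0.164 yaw 0.11 tool z [ 0.0056  0.0021 -1.    ] F [0.1 2.6 3.2] w 0.0067 clk 17.43
r 0.1649 ang 134.2 grip 91.3065254688263
```

>>> {"method": "send_rows", "body": {
  "plan": [
    {"tx":0,"ty":0.08,"tz":0.07,"rx":0,"ry":0,"rz":0,"jaw":1},
    {"tx":0,"ty":0.153,"tz":0.148,"rx":0,"ry":0,"rz":0,"jaw":1},
    {"tx":0,"ty":0.218,"tz":0.233,"rx":0,"ry":0,"rz":0,"jaw":1},
    {"tx":0,"ty":0.274,"tz":0.324,"rx":0,"ry":0,"rz":0,"jaw":1},
    {"tx":0,"ty":0.321,"tz":0.419,"rx":0,"ry":0,"rz":0,"jaw":1},
    {"tx":0,"ty":0.359,"tz":0.519,"rx":0,"ry":0,"rz":0,"jaw":1},
    {"tx":0,"ty":0.386,"tz":0.622,"rx":0,"ry":0,"rz":0,"jaw":1},
    {"tx":0,"ty":0.4,"tz":0.7,"rx":0,"ry":0,"rz":0,"jaw":1}
  ]
}}

```text
clock: 18.1
ee_pos: [0.4938, -0.1754, 0.0587]
ee_rot: [0.998, 0.064, 0.005, 0.001]
contact_force: [-2.9, -2.0, 6.0]
gripper_width: 0.007
grip_force: 99.1
```

>>> {"method": "send_rows", "body": {
  "plan": [
    {"tx":0,"ty":0,"tz":0.015,"rx":0,"ry":0,"rz":0,"jaw":1},
    {"tx":0,"ty":0,"tz":0.03,"rx":0,"ry":0,"rz":0,"jaw":1},
    {"tx":0,"ty":0,"tz":0.03,"rx":0,"ry":0,"rz":0,"jaw":1}
  ]
}}

```text
clock: 18.35
ee_pos: [0.4938, -0.176, 0.0546]
ee_rot: [0.998, 0.063, 0.005, 0.001]
contact_force: [15.2, 1.4, -4.4]
gripper_width: 0.0069
grip_force: 98.0
```

```bash
python3 - <<'E'
from arc import *
where(); rod(1)
E
```

```text
jigxyz -0.0407 -0.1621 0.0546 yaw 0.07 tool z [ 0.0094 -0.0022 -1.    ] F [15.2  1.4 -4.4] w 0.0069 clk 18.35
r 0.1635 ang 179.1 grip 98.03319454193115
```

>>> {"method": "send_rows", "body": {
  "plan": [
    {"tx":0,"ty":0,"tz":0.015,"rx":0,"ry":0,"rz":0,"jaw":1},
    {"tx":0,"ty":0,"tz":0.015,"rx":0,"ry":0,"rz":0,"jaw":1}
  ]
}}

```text
clock: 18.52
ee_pos: [0.4937, -0.1763, 0.0526]
ee_rot: [0.998, 0.064, 0.005, 0.002]
contact_force: [-0.3, -7.3, 1.0]
gripper_width: 0.0069
grip_force: 99.1
```

```bash
python3 - <<'E'
from arc import *
where(); rod(1)
E
```

```text
jigxyz -0.0409 -0.1624 0.0526 yaw 0.1 tool z [ 0.0093 -0.0027 -1.    ] F [-0.3 -7.3  1. ] w 0.0069 clk 18.52
r 0.1635 ang 179.8 grip 99.13874387741089
```

>>> {"method": "send_rows", "body": {
  "plan": [
    {"tx":0,"ty":0,"tz":0.015,"rx":0,"ry":0,"rz":0,"jaw":1},
    {"tx":0,"ty":0,"tz":0.015,"rx":0,"ry":0,"rz":0,"jaw":1}
  ]
}}

```text
clock: 18.68
ee_pos: [0.4938, -0.1765, 0.0505]
ee_rot: [0.998, 0.064, 0.005, 0.002]
contact_force: [-0.4, -6.7, 1.6]
gripper_width: 0.007
grip_force: 99.5
```

```bash
python3 - <<'E'
from arc import *
where(); rod(1)
E
```

```text
jigxyz -0.0408 -0.1626 0.0505 yaw 0.09 tool z [ 0.0095 -0.003  -1.    ] F [-0.4 -6.7  1.6] w 0.007 clk 18.68
r 0.1635 ang 180.5 grip 99.47160243988037
```

>>> {"method": "send_rows", "body": {
  "plan": [
    {"tx":0,"ty":0,"tz":0.012,"rx":0,"ry":0,"rz":0,"jaw":1},
    {"tx":0,"ty":0,"tz":0.012,"rx":0,"ry":0,"rz":0,"jaw":1}
  ]
}}

```text
clock: 18.85
ee_pos: [0.4942, -0.1766, 0.0501]
ee_rot: [0.998, 0.063, 0.005, 0.001]
contact_force: [-0.3, -0.0, 20.4]
gripper_width: 0.0073
grip_force: 101.6
```

```bash
python3 - <<'E'
from arc import *
where(); rod(1)
d=grab("wrist","pics/w8.png")
# plate/nest rods: projected for both hypotheses
for z in (.063,.068): print(z,proj(d,[jig.W(-.044,-.162,z),jig.W(.085,-.105,z+.004),jig.W(-.085,-.105,z+.004)]).round(1).tolist())
print(proj(d,[jig.W(.044,-.145,.026),jig.W(.070,-.145,.026),jig.W(.018,-.145,.026)]).round(1).tolist())
b=d["img"][:,:,0]
E
```

```text
jigxyz -0.0404 -0.1627 0.0501 yaw 0.03 tool z [ 0.0107 -0.0015 -0.9999] F [-0.3 -0.  20.4] w 0.0073 clk 18.85
r 0.1635 ang 180.7 grip 101.62487983703613
0.063 [[321.4, 349.7], [99.8, -86.0], [171.6, 451.7]]
0.068 [[321.4, 357.3], [88.3, -97.8], [166.4, 462.4]]
[[277.7, 100.4], [275.4, 26.1], [279.9, 168.0]]
```

The stop is reached and both leaves are folded over. Now I'll swing the nest leaf back, slowly at first.

```bash
python3 - <<'E'
from arc import *
arc(.162,np.pi,np.radians(158),1,8); print("=="); arc(.162,np.radians(158),-.005,1,24)
E
```

```text
ty -0.007 tz -0.052 deg 177.0
ty -0.017 tz -0.103 deg 174.0
ty -0.029 tz -0.154 deg 172.0
ty -0.043 tz -0.204 deg 169.0
ty -0.060 tz -0.253 deg 166.0
ty -0.080 tz -0.302 deg 164.0
ty -0.101 tz -0.349 deg 161.0
ty -0.125 tz -0.396 deg 158.0
--
==
ty -0.066 tz -0.106 deg 151.0
ty -0.144 tz -0.204 deg 145.0
ty -0.232 tz -0.293 deg 138.0
ty -0.330 tz -0.370 deg 132.0
ty -0.436 tz -0.436 deg 125.0
ty -0.549 tz -0.490 deg 118.0
ty -0.668 tz -0.529 deg 112.0
ty -0.790 tz -0.556 deg 105.0
--
ty -0.124 tz -0.012 deg 99.0
ty -0.250 tz -0.009 deg 92.0
ty -0.373 tz 0.008 deg 85.0
ty -0.495 tz 0.039 deg 79.0
ty -0.611 tz 0.083 deg 72.0
ty -0.722 tz 0.141 deg 66.0
ty -0.826 tz 0.211 deg 59.0
ty -0.920 tz 0.293 deg 52.0
--
ty -0.085 tz 0.092 deg 46.0
ty -0.158 tz 0.193 deg 39.0
ty -0.220 tz 0.302 deg 33.0
ty -0.269 tz 0.417 deg 26.0
ty -0.304 tz 0.537 deg 19.0
ty -0.325 tz 0.660 deg 13.0
ty -0.331 tz 0.785 deg 6.0
ty -0.324 tz 0.910 deg -0.0
--
```

>>> {"method": "send_rows", "body": {
  "plan": [
    {"tx":0,"ty":-0.007,"tz":-0.052,"rx":0,"ry":0,"rz":0,"jaw":1},
    {"tx":0,"ty":-0.017,"tz":-0.103,"rx":0,"ry":0,"rz":0,"jaw":1},
    {"tx":0,"ty":-0.029,"tz":-0.154,"rx":0,"ry":0,"rz":0,"jaw":1},
    {"tx":0,"ty":-0.043,"tz":-0.204,"rx":0,"ry":0,"rz":0,"jaw":1},
    {"tx":0,"ty":-0.06,"tz":-0.253,"rx":0,"ry":0,"rz":0,"jaw":1},
    {"tx":0,"ty":-0.08,"tz":-0.302,"rx":0,"ry":0,"rz":0,"jaw":1},
    {"tx":0,"ty":-0.101,"tz":-0.349,"rx":0,"ry":0,"rz":0,"jaw":1},
    {"tx":0,"ty":-0.125,"tz":-0.396,"rx":0,"ry":0,"rz":0,"jaw":1}
  ]
}}

```text
clock: 19.57
ee_pos: [0.4915, -0.1593, 0.109]
ee_rot: [0.998, 0.063, 0.006, 0.003]
contact_force: [8.6, -6.5, -0.1]
gripper_width: 0.0065
grip_force: 94.9
```

```bash
python3 - <<'E'
from arc import *
where(); rod(1)
E
```

```text
jigxyz -0.0409 -0.1452 0.109 yaw 0.01 tool z [ 0.0114 -0.0051 -0.9999] F [ 8.6 -6.5 -0.1] w 0.0065 clk 19.57
r 0.1637 ang 159.1 grip 94.86586332321167
```

>>> {"method": "send_rows", "body": {
  "plan": [
    {"tx":0,"ty":-0.066,"tz":-0.106,"rx":0,"ry":0,"rz":0,"jaw":1},
    {"tx":0,"ty":-0.144,"tz":-0.204,"rx":0,"ry":0,"rz":0,"jaw":1},
    {"tx":0,"ty":-0.232,"tz":-0.293,"rx":0,"ry":0,"rz":0,"jaw":1},
    {"tx":0,"ty":-0.33,"tz":-0.37,"rx":0,"ry":0,"rz":0,"jaw":1},
    {"tx":0,"ty":-0.436,"tz":-0.436,"rx":0,"ry":0,"rz":0,"jaw":1},
    {"tx":0,"ty":-0.549,"tz":-0.49,"rx":0,"ry":0,"rz":0,"jaw":1},
    {"tx":0,"ty":-0.668,"tz":-0.529,"rx":0,"ry":0,"rz":0,"jaw":1},
    {"tx":0,"ty":-0.79,"tz":-0.556,"rx":0,"ry":0,"rz":0,"jaw":1}
  ]
}}

```text
clock: 20.23
ee_pos: [0.4784, -0.0457, 0.1962]
ee_rot: [0.998, 0.06, 0.009, 0.004]
contact_force: [-7.3, -11.2, 48.4]
gripper_width: 0.0064
grip_force: 94.1
```

>>> {"method": "send_rows", "body": {
  "plan": [
    {"tx":0,"ty":-0.124,"tz":-0.012,"rx":0,"ry":0,"rz":0,"jaw":1},
    {"tx":0,"ty":-0.25,"tz":-0.009,"rx":0,"ry":0,"rz":0,"jaw":1},
    {"tx":0,"ty":-0.373,"tz":0.008,"rx":0,"ry":0,"rz":0,"jaw":1},
    {"tx":0,"ty":-0.495,"tz":0.039,"rx":0,"ry":0,"rz":0,"jaw":1},
    {"tx":0,"ty":-0.611,"tz":0.083,"rx":0,"ry":0,"rz":0,"jaw":1},
    {"tx":0,"ty":-0.722,"tz":0.141,"rx":0,"ry":0,"rz":0,"jaw":1},
    {"tx":0,"ty":-0.826,"tz":0.211,"rx":0,"ry":0,"rz":0,"jaw":1},
    {"tx":0,"ty":-0.92,"tz":0.293,"rx":0,"ry":0,"rz":0,"jaw":1}
  ]
}}

```text
clock: 20.9
ee_pos: [0.4581, 0.0982, 0.147]
ee_rot: [0.998, 0.064, 0.005, 0.001]
contact_force: [8.5, -7.3, -4.1]
gripper_width: 0.0066
grip_force: 100.3
```

```bash
python3 - <<'E'
from arc import *
where(); rod(1)
E
```

```text
jigxyz -0.0418 0.1144 0.147 yaw 0.15 tool z [ 1.020e-02 -6.000e-04 -9.999e-01] F [ 8.5 -7.3 -4.1] w 0.0066 clk 20.9
r 0.1611 ang 51.3 grip 100.34985423088074
```

>>> {"method": "send_rows", "body": {
  "plan": [
    {"tx":0,"ty":-0.085,"tz":0.092,"rx":0,"ry":0,"rz":0,"jaw":1},
    {"tx":0,"ty":-0.158,"tz":0.193,"rx":0,"ry":0,"rz":0,"jaw":1},
    {"tx":0,"ty":-0.22,"tz":0.302,"rx":0,"ry":0,"rz":0,"jaw":1},
    {"tx":0,"ty":-0.269,"tz":0.417,"rx":0,"ry":0,"rz":0,"jaw":1},
    {"tx":0,"ty":-0.304,"tz":0.537,"rx":0,"ry":0,"rz":0,"jaw":1},
    {"tx":0,"ty":-0.325,"tz":0.66,"rx":0,"ry":0,"rz":0,"jaw":1},
    {"tx":0,"ty":-0.331,"tz":0.785,"rx":0,"ry":0,"rz":0,"jaw":1},
    {"tx":0,"ty":-0.326,"tz":0.85,"rx":0,"ry":0,"rz":0,"jaw":1}
  ]
}}

```text
clock: 21.57
ee_pos: [0.4523, 0.145, 0.0181]
ee_rot: [0.998, 0.063, 0.004, 0.001]
contact_force: [8.2, -5.1, 0.6]
gripper_width: 0.0069
grip_force: 90.4
```

>>> {"method": "send_rows", "body": {
  "plan": [
    {"tx":0,"ty":0,"tz":0.01,"rx":0,"ry":0,"rz":0,"jaw":1},
    {"tx":0,"ty":0,"tz":0.01,"rx":0,"ry":0,"rz":0,"jaw":1}
  ]
}}

```text
clock: 21.73
ee_pos: [0.4524, 0.145, 0.0176]
ee_rot: [0.998, 0.062, 0.004, 0.001]
contact_force: [2.3, -2.9, -0.5]
gripper_width: 0.0068
grip_force: 90.0
```

```bash
python3 - <<'E'
from arc import *
where(); rod(1)
E
```

```text
jigxyz -0.0416 0.1615 0.0176 yaw -0.04 tool z [ 0.0085 -0.0014 -1.    ] F [ 2.3 -2.9 -0.5] w 0.0068 clk 21.73
r 0.1623 ang 0.9 grip 90.00869393348694
```

>>> {"method": "send_rows", "body": {
  "plan": [
    {"tx":0,"ty":0,"tz":0.01,"rx":0,"ry":0,"rz":0,"jaw":1},
    {"tx":0,"ty":0,"tz":0.02,"rx":0,"ry":0,"rz":0,"jaw":1},
    {"tx":0,"ty":0,"tz":0.02,"rx":0,"ry":0,"rz":0,"jaw":1}
  ]
}}

```text
clock: 21.98
ee_pos: [0.4525, 0.1449, 0.0166]
ee_rot: [0.998, 0.062, 0.004, -0.0]
contact_force: [0.8, -7.3, 32.4]
gripper_width: 0.0068
grip_force: 94.6
```

```bash
python3 - <<'E'
from arc import *
where(); rod(1)
E
```

```text
jigxyz -0.0414 0.1614 0.0166 yaw -0.1 tool z [ 8.7e-03  7.0e-04 -1.0e+00] F [ 0.8 -7.3 32.4] w 0.0068 clk 21.98
r 0.1623 ang 0.5 grip 94.64826107025146
```

Nest leaf is fully back. Release, rise, and go over the plate to measure the mould.

>>> {"method": "send_rows", "body": {
  "plan": [
    {"tx":0,"ty":0,"tz":-0.018,"rx":0,"ry":0,"rz":0,"jaw":0.3},
    {"tx":0,"ty":0,"tz":-0.018,"rx":0,"ry":0,"rz":0,"jaw":0.3},
    {"tx":0,"ty":0,"tz":-0.018,"rx":0,"ry":0,"rz":0,"jaw":0.3},
    {"tx":0,"ty":0,"tz":-0.2,"rx":0,"ry":0,"rz":0,"jaw":0.3},
    {"tx":0,"ty":0,"tz":-0.45,"rx":0,"ry":0,"rz":0,"jaw":0.3},
    {"tx":0,"ty":0,"tz":-0.7,"rx":0,"ry":0,"rz":0,"jaw":-1},
    {"tx":0,"ty":0.1,"tz":-0.98,"rx":0,"ry":0,"rz":0,"jaw":-1},
    {"tx":0,"ty":0.3,"tz":-0.98,"rx":0,"ry":0,"rz":0,"jaw":-1}
  ]
}}

```text
clock: 22.65
ee_pos: [0.4572, 0.1066, 0.1655]
ee_rot: [0.998, 0.068, 0.005, -0.002]
contact_force: [2.2, -0.6, -0.4]
gripper_width: 0.0655
grip_force: 0.0
```

```bash
python3 - <<'E'
from where import *
where(); seq([(jig.W(-.03,-.065,.19),down(jig.A-np.pi/2))])
E
```

```text
jigxyz -0.0416 0.1229 0.1655 yaw 0.56 tool z [ 0.0091  0.0051 -0.9999] F [ 2.2 -0.6 -0.4] w 0.0655 clk 22.65
clk 22.65 pos [0.4572 0.1066 0.1655]
t [ 0.033  0.626 -0.084] r [-0.0006 -0.0015  0.0015] rows>= 3
t [ 0.036  0.626 -0.083] r [-0.0006 -0.0015  0.0015] rows>= 3
```

>>> {"method": "send_rows", "body": {
  "plan": [
    {"tx":0.035,"ty":0.61,"tz":-0.08,"rx":0,"ry":0,"rz":0,"jaw":-1},
    {"tx":0.035,"ty":0.61,"tz":-0.08,"rx":0,"ry":0,"rz":0,"jaw":-1},
    {"tx":0.035,"ty":0.61,"tz":-0.08,"rx":0,"ry":0,"rz":0,"jaw":-1}
  ]
}}

```text
clock: 22.9
ee_pos: [0.4722, 0.0057, 0.1744]
ee_rot: [0.998, 0.06, 0.003, 0.001]
contact_force: [-0.0, -0.4, 0.5]
gripper_width: 0.0852
grip_force: 0.0
```

>>> {"method": "send_rows", "body": {
  "plan": [
    {"tx":0.035,"ty":0.61,"tz":-0.08,"rx":0,"ry":0,"rz":0,"jaw":-1},
    {"tx":0.035,"ty":0.61,"tz":-0.08,"rx":0,"ry":0,"rz":0,"jaw":-1},
    {"tx":0.035,"ty":0.61,"tz":-0.08,"rx":0,"ry":0,"rz":0,"jaw":-1},
    {"tx":0.035,"ty":0.61,"tz":-0.08,"rx":0,"ry":0,"rz":0,"jaw":-1},
    {"tx":0.035,"ty":0.61,"tz":-0.08,"rx":0,"ry":0,"rz":0,"jaw":-1},
    {"tx":0.035,"ty":0.61,"tz":-0.08,"rx":0,"ry":0,"rz":0,"jaw":-1},
    {"tx":0.035,"ty":0.61,"tz":-0.08,"rx":0,"ry":0,"rz":0,"jaw":-1}
  ]
}}

```text
clock: 23.48
ee_pos: [0.4878, -0.0764, 0.1845]
ee_rot: [0.998, 0.065, 0.001, -0.001]
contact_force: [0.5, -0.9, -0.0]
gripper_width: 0.0854
grip_force: 0.0
```

```bash
python3 - <<'E'
from where import *
where(); d=grab("wrist","pics/w9.png"); where()
C=[jig.W(x,-.065+y,.058) for x,y in((.075,.022),(.075,-.022),(-.075,-.022),(-.075,.022))]
print("expected corners",proj(d,C).round(0).tolist())
print("leaf corners",proj(d,[jig.W(.085,-.105,.03),jig.W(-.085,-.105,.03),jig.W(.085,-.02,.03)]).round(0).tolist())
print("nest leaf corners",proj(d,[jig.W(.085,.105,.03),jig.W(-.085,.105,.03)]).round(0).tolist())
im=d["img"]
q=proj(d,C); m=q.mean(0).astype(int); print("centre",m)
print("row",[tuple(int(c) for c in im[m[1],u]) for u in range(m[0]-80,m[0]+80,8)])
print("col",[tuple(int(c) for c in im[v,m[0]]) for v in range(60,330,10)])
E
```

```text
jigxyz -0.0341 -0.0626 0.1845 yaw 0.22 tool z [ 0.0018  0.0013 -1.    ] F [ 0.5 -0.9 -0. ] w 0.0854 clk 23.48
jigxyz -0.0341 -0.0627 0.1846 yaw 0.22 tool z [ 0.0021  0.0011 -1.    ] F [-0.3  1.   0.7] w 0.0858 clk 23.53
expected corners [[293.0, 74.0], [362.0, 74.0], [356.0, 294.0], [297.0, 294.0]]
leaf corners [[385.0, 65.0], [375.0, 292.0], [263.0, 65.0]]
nest leaf corners [[83.0, 65.0], [119.0, 291.0]]
centre [327 184]
row [(95, 82, 79), (94, 83, 80), (239, 225, 223), (237, 223, 221), (235, 221, 220), (233, 219, 217), (212, 194, 190), (174, 163, 161), (209, 193, 188), (206, 191, 186), (204, 188, 184), (208, 190, 186), (146, 138, 137), (211, 194, 190), (237, 224, 223), (234, 221, 219), (237, 224, 222), (100, 120, 145), (103, 125, 153), (100, 122, 149)]
col [(98, 85, 84), (231, 217, 214), (214, 196, 192), (159, 148, 146), (204, 187, 184), (204, 188, 184), (203, 186, 181), (205, 188, 183), (205, 187, 184), (204, 187, 183), (204, 188, 183), (204, 186, 183), (204, 187, 183), (203, 186, 181), (203, 187, 181), (204, 187, 183), (205, 187, 184), (206, 189, 184), (205, 187, 184), (205, 190, 184), (203, 188, 184), (205, 189, 183), (204, 188, 184), (209, 192, 189), (111, 128, 149), (101, 119, 142), (92, 111, 136)]
```

```bash
python3 - <<'E'
from h import *
im=cv2.imread("pics/w9.png"); g=im[:,:,0]
print("fine row184",g[184,280:380:2].tolist()); print("fine row 240",g[240,280:380:2].tolist())
print("fine col",g[60:130:2,325].tolist(), g[270:310:2,325].tolist())
s=cv2.resize(g[50:310,80:400],(64,26),interpolation=cv2.INTER_AREA)
ch=" .:-=+*#%@"
for r in s: print("".join(ch[min(9,int(v)*10//256)] for v in r))
E
```

```text
fine row184 [235, 235, 235, 234, 234, 236, 169, 207, 210, 208, 204, 189, 161, 164, 214, 213, 207, 209, 214, 208, 210, 212, 211, 205, 207, 210, 207, 208, 209, 211, 208, 146, 161, 187, 210, 211, 211, 190, 206, 237, 237, 231, 234, 236, 232, 237, 233, 236, 236, 233]
fine row 240 [231, 233, 232, 234, 232, 231, 236, 128, 217, 207, 206, 210, 209, 178, 214, 209, 201, 204, 207, 208, 210, 210, 204, 207, 205, 208, 205, 205, 208, 210, 202, 180, 202, 207, 210, 211, 211, 146, 237, 234, 232, 231, 235, 232, 234, 232, 233, 233, 232, 77]
fine col [99, 98, 193, 233, 233, 233, 233, 233, 221, 191, 214, 207, 205, 202, 178, 163, 142, 204, 204, 206, 206, 206, 207, 207, 206, 206, 206, 206, 206, 206, 205, 208, 205, 206, 207] [204, 205, 205, 205, 205, 205, 186, 185, 201, 207, 211, 210, 120, 104, 110, 107, 105, 104, 102, 100]
======----===-----------=+==+**==+--===-------------------------
:-=***+++++++++=+***:..:+*+-=##----********************#*****---
.  .%@%########*#%@@#=:  #%=*%%+=--%@@@@@%%%%%%%%%%%%%%%@%*+****
=+#%@@@@@@@@@@@@@%@%%@@%%@%+%@%#=%@@@@@@@%##*#%#####***#@%++*+++
==%*#*@@@@@@@@@@@@@#=%@@@@@+#%
[... 699 characters left out ...]
@@@@@@@@@@@@@@%-=#*---#@@%@@#%##%%%%%%*%#%@@@%----
====-=%%%@@@@@@@%@@@@@@@@@@@@==#*---*@@%@@#%##%%%%%%#%#%@@@#----
------%@%%@@@@@@%@@@@@@@@@@@@+=#*===*@@%@@%%%#%%%%%%#%#%@@@#----
------*@@%@@@@@@%@@@@@@@@@@@@++##*+@@@@%@@%%%#%%%%%%#%#%@@@*----
------=%#*%@%@@@%@@@@@%+#@@@@**%%#=##@@%@@%#%##%%%%%#%#%@@@*---=
-------#*##@%@@%%%@@@@%+*@@@@#=#%+--=@@%@@%#%##%%%%%#%#@@@@*----
-------**#*@@@@@%%@@@@%++@@@@%#*#+--=@@%@@%#%##%%%%%#%#@@@@+----
********+**%@%@@%%@@@%%##@@%%@##%#+--%@%@@%#%##%%%#%#%#@@@@+----
=======-..+@@%%%%%%%#%%%%%- =%+%%%+==%@%%@%#%%#%#######%%%%+-===
-----.. .----========----...--==#*====-----+++++++++**+----=====
-----------------------------*+******------------=--====-=======
```

The nest is empty and the mould lies on the plate. I'll fit its edges to grasp it.

```bash
python3 - <<'E'
from edge import *
from where import *
from scipy.optimize import least_squares
im=cv2.imread("pics/w9.png"); d=dict(np.load("pics/w9.npz")); b=255-cv2.GaussianBlur(im[:,:,0],(1,5),0).astype(float)
vs=range(95,275,10); us=range(305,350,6)
# leaf ~ 20 in inverted, mould ~ 48
l=np.array([(278+cross(b[v,278:302],33,1),v) for v in vs]); r=np.array([(345+cross(b[v,345:370],33,0),v) for v in vs])
t=np.array([(u,68+cross((255-im[68:90,u,0].astype(float)),33,1)) for u in us]); 
bt=np.array([(u,280+cross(im[280:300,u,0].astype(float),150,0)) for u in us])
print(l[:,0].round(1),r[:,0].round(1),t[:,1].round(1),bt[:,1].round(1))
ok=lambda Q:Q[~np.isnan(Q).any(1)]
P=[cast(d,ok(e),.058)[:,:2] for e in (l,r,t,bt)]
def res(p):
    c,s=np.cos(p[2]),np.sin(p[2]);ax=np.array([c,s]);ay=np.array([-s,c]);q=[x-p[:2] for x in P]
    return np.concatenate([q[0]@ay-.022,q[1]@ay+.022,q[2]@ax-.075,q[3]@ax+.075])
f=least_squares(res,[*jig.W(0,-.065,0)[:2],jig.A],loss="soft_l1",f_scale=.001); print(f.x,np.degrees(f.x[2]),(res(f.x)*1e3).round(1))
q=np.r_[f.x[:2],0]-jig.O; print("in jig",q@jig.ex,q@jig.ey)
s=bot.read_state(); hh=(np.array(d["R"])@s["ee_pos"]+d["t"]); print(hh.round(4))
rot=down(f.x[2]-np.pi/2); delta((f.x[0],f.x[1],.12),rot)
w3=cv2.imread("pics/w3.png"); print("bar colour",w3[120:220,315:335].reshape(-1,3).mean(0), "empty floor",w3[150:230,175:185].reshape(-1,3).mean(0))
w7=cv2.imread("pics/w7.png"); print("bar w7",w7[180:300,310:335].reshape(-1,3).mean(0))
E
```

```text
[288.6 288.8 289.1 289.5 289.8 290.  290.4 290.6 290.9 291.1 291.5 291.6
 291.7 292.2 292.5 292.7 293.1 293.4] [358.  357.7 357.7 357.6 357.5 357.  356.8 356.7 356.6 356.5 356.3 356.
 355.7 355.6 355.7 355.6 355.  354.7] [75.8 75.6 75.6 75.9 75.3 75.2 75.4 75.3] [294.3 293.6 293.6 293.6 293.6 293.6 294.2 294.4]
[ 0.52142534 -0.07232853  0.13282963] 7.6105772878134585 [ 0.3  0.3  0.3  0.2  0.3  0.3  0.2  0.3  0.3  0.3  0.3  0.4  0.5  0.3
  0.3  0.4  0.3  0.3 -0.2 -0.2 -0.3 -0.4 -0.4 -0.2 -0.2 -0.3 -0.4 -0.4
 -0.4 -0.3 -0.2 -0.3 -0.5 -0.6 -0.3 -0.2 -0.5 -0.4 -0.5 -0.7 -0.3 -0.3
 -0.4 -0.4  0.2  0.7  0.7  0.7  0.7  0.7  0.1 -0. ]
in jig -0.00031837306046332754 -0.06271882257222595
[0.0002 0.0295 0.1478]
t [0.224  0.0011 0.4313] r [-0.0003 -0.0007 -0.001 ] deg 0.2 mm 72.9 clk 23.53
bar colour [160.39   162.431  167.9245] empty floor [215.13125 197.9475  193.40375]
bar w7 [158.01933333 160.02966667 165.46766667]
```

>>> {"method": "send_rows", "body": {
  "plan": [
    {"tx":0.224,"ty":0.003,"tz":0.43,"rx":0,"ry":0,"rz":-0.001,"jaw":-0.41},
    {"tx":0.224,"ty":0.003,"tz":0.43,"rx":0,"ry":0,"rz":-0.001,"jaw":-0.41},
    {"tx":0.224,"ty":0.003,"tz":0.43,"rx":0,"ry":0,"rz":-0.001,"jaw":-0.41},
    {"tx":0.224,"ty":0.003,"tz":0.43,"rx":0,"ry":0,"rz":-0.001,"jaw":-0.41},
    {"tx":0.224,"ty":0.003,"tz":0.43,"rx":0,"ry":0,"rz":-0.001,"jaw":-0.41},
    {"tx":0.224,"ty":0.003,"tz":0.43,"rx":0,"ry":0,"rz":-0.001,"jaw":-0.41}
  ]
}}

```text
clock: 24.03
ee_pos: [0.5219, -0.0748, 0.122]
ee_rot: [0.998, 0.065, 0.002, -0.0]
contact_force: [0.6, -0.1, -0.6]
gripper_width: 0.0607
grip_force: 0.0
```

```bash
python3 - <<'E'
from where import *
where(); delta((.52143,-.0728,.043),down(np.radians(7.4)-np.pi/2))
E
```

```text
jigxyz -0.0001 -0.0652 0.122 yaw 0.23 tool z [ 4.7e-03  3.0e-04 -1.0e+00] F [ 0.6 -0.1 -0.6] w 0.0607 clk 24.03
t [-0.0041 -0.0135  0.5265] r [ 0.0001 -0.0015  0.0002] deg 0.3 mm 79.0 clk 24.03
```

>>> {"method": "send_rows", "body": {
  "plan": [
    {"tx":-0.004,"ty":-0.012,"tz":0.15,"rx":0,"ry":-0.001,"rz":0,"jaw":-0.41},
    {"tx":-0.004,"ty":-0.012,"tz":0.3,"rx":0,"ry":-0.001,"rz":0,"jaw":-0.41},
    {"tx":-0.004,"ty":-0.012,"tz":0.42,"rx":0,"ry":-0.001,"rz":0,"jaw":-0.41},
    {"tx":-0.004,"ty":-0.012,"tz":0.51,"rx":0,"ry":-0.001,"rz":0,"jaw":-0.41},
    {"tx":-0.004,"ty":-0.012,"tz":0.51,"rx":0,"ry":-0.001,"rz":0,"jaw":-0.41},
    {"tx":-0.004,"ty":-0.012,"tz":0.51,"rx":0,"ry":-0.001,"rz":0,"jaw":-0.41}
  ],
  "force": 50
}}

```text
clock: 24.53
ee_pos: [0.5213, -0.0731, 0.0448]
ee_rot: [0.998, 0.065, 0.0, 0.0]
contact_force: [0.5, -1.0, 1.5]
gripper_width: 0.0599
grip_force: 0.0
```

```bash
python3 - <<'E'
from where import *
where()
E
```

```text
jigxyz -0.0005 -0.0634 0.0448 yaw 0.22 tool z [ 3.e-04 -1.e-04 -1.e+00] F [ 0.5 -1.   1.5] w 0.0599 clk 24.53
```

>>> {"method": "send_rows", "body": {
  "plan": [
    {"tx":0,"ty":0,"tz":0,"rx":0,"ry":0,"rz":0,"jaw":1},
    {"tx":0,"ty":0,"tz":0,"rx":0,"ry":0,"rz":0,"jaw":1},
    {"tx":0,"ty":0,"tz":0,"rx":0,"ry":0,"rz":0,"jaw":1},
    {"tx":0,"ty":0,"tz":0,"rx":0,"ry":0,"rz":0,"jaw":1},
    {"tx":0,"ty":0,"tz":0,"rx":0,"ry":0,"rz":0,"jaw":1}
  ]
}}

```text
clock: 24.95
ee_pos: [0.5221, -0.0729, 0.0456]
ee_rot: [0.998, 0.065, 0.001, -0.0]
contact_force: [-0.8, -0.5, 6.2]
gripper_width: 0.0433
grip_force: 50.4
```

>>> {"method": "send_rows", "body": {
  "plan": [
    {"tx":0,"ty":0,"tz":-0.05,"rx":0,"ry":0,"rz":0,"jaw":1},
    {"tx":0,"ty":0,"tz":-0.1,"rx":0,"ry":0,"rz":0,"jaw":1},
    {"tx":0,"ty":0,"tz":-0.16,"rx":0,"ry":0,"rz":0,"jaw":1},
    {"tx":0,"ty":0,"tz":-0.24,"rx":0,"ry":0,"rz":0,"jaw":1},
    {"tx":0,"ty":0,"tz":-0.4,"rx":0,"ry":0,"rz":0,"jaw":1},
    {"tx":0,"ty":0,"tz":-0.6,"rx":0,"ry":0,"rz":0,"jaw":1},
    {"tx":0,"ty":0,"tz":-0.8,"rx":0,"ry":0,"rz":0,"jaw":1},
    {"tx":0,"ty":0,"tz":-0.8,"rx":0,"ry":0,"rz":0,"jaw":1}
  ]
}}

```text
clock: 25.62
ee_pos: [0.5243, -0.074, 0.1699]
ee_rot: [0.998, 0.064, 0.004, 0.0]
contact_force: [1.9, -0.0, -1.6]
gripper_width: 0.0431
grip_force: 52.0
```

```bash
python3 - <<'E'
from where import *
where()
d=grab("top","pics/t2.png"); s=grab("scene","pics/s2.png"); im=d["img"]
# grey-brown bar pixels: r>=b
for n,dd in(("top",d),("scene",s)):
  for y in (-.065,-.085,-.05):
    for x in (-.05,0,.05):
      u,v=proj(dd,[jig.W(x,y,.05)])[0].round().astype(int); print(n,x,y,(u,v),dd["img"][v,u].tolist())
E
```

```text
jigxyz 0.0024 -0.0648 0.1699 yaw 0.19 tool z [ 8.6e-03 -3.0e-04 -1.0e+00] F [ 1.9 -0.  -1.6] w 0.0431 clk 25.62
top -0.05 -0.065 (np.int64(332), np.int64(290)) [150, 141, 135]
top 0 -0.065 (np.int64(330), np.int64(273)) [79, 74, 62]
top 0.05 -0.065 (np.int64(328), np.int64(257)) [99, 93, 77]
top -0.05 -0.085 (np.int64(338), np.int64(290)) [128, 122, 116]
top 0 -0.085 (np.int64(336), np.int64(273)) [80, 75, 62]
top 0.05 -0.085 (np.int64(335), np.int64(256)) [92, 86, 71]
top -0.05 -0.05 (np.int64(326), np.int64(291)) [52, 49, 41]
top 0 -0.05 (np.int64(325), np.int64(274)) [87, 82, 68]
top 0.05 -0.05 (np.int64(323), np.int64(257)) [102, 96, 79]
scene -0.05 -0.065 (np.int64(292), np.int64(265)) [117, 127, 131]
scene 0 -0.065 (np.int64(305), np.int64(257)) [118, 128, 133]
scene 0.05 -0.065 (np.int64(318), np.int64(250)) [120, 131, 136]
scene -0.05 -0.085 (np.int64(298), np.int64(267)) [82, 90, 95]
scene 0 -0.085 (np.int64(311), np.int64(259)) [86, 93, 99]
scene 0.05 -0.085 (np.int64(324), np.int64(252)) [81, 88, 95]
scene -0.05 -0.05 (np.int64(287), np.int64(262)) [179, 178, 178]
scene 0 -0.05 (np.int64(301), np.int64(255)) [158, 159, 161]
scene 0.05 -0.05 (np.int64(314), np.int64(248)) [131, 138, 141]
```

The bar is left on the plate: the scene pixels there are grey-brown, and the held weight has dropped. Next I'll refine the pan position.

```bash
python3 - <<'E'
from h import *
im=cv2.imread("pics/top0.png"); 
S=cv2.cvtColor(im,cv2.COLOR_BGR2HSV)[:,:,1].astype(int)
for v in (265,280,295): print(v,"L",S[v,126:152].tolist(),"R",S[v,190:214].tolist())
for u in (155,170,185): print(u,"T",S[238:262,u].tolist(),"B",S[300:322,u].tolist())
E
```

```text
265 L [74, 80, 82, 82, 82, 78, 78, 74, 74, 73, 72, 66, 47, 32, 48, 57, 55, 55, 45, 27, 16, 16, 16, 16, 16, 16] R [22, 21, 23, 23, 22, 21, 21, 22, 20, 20, 22, 27, 27, 23, 42, 53, 59, 56, 59, 55, 54, 57, 54, 52]
280 L [82, 82, 77, 77, 75, 76, 76, 77, 77, 70, 43, 28, 50, 55, 56, 56, 53, 27, 19, 16, 18, 18, 16, 18, 16, 18] R [18, 18, 20, 18, 18, 18, 22, 23, 25, 23, 19, 19, 40, 54, 59, 61, 62, 65, 66, 66, 63, 63, 63, 63]
295 L [76, 73, 71, 68, 68, 68, 71, 68, 40, 28, 47, 57, 58, 55, 50, 29, 19, 18, 16, 18, 20, 18, 20, 18, 18, 20] R [18, 18, 20, 20, 18, 18, 18, 18, 22, 28, 36, 48, 59, 63, 63, 61, 64, 64, 61, 61, 61, 65, 65, 64]
155 T [68, 68, 69, 67, 70, 71, 72, 70, 45, 32, 52, 48, 30, 22, 16, 16, 16, 18, 16, 16, 16, 16, 16, 16] B [16, 16, 16, 16, 16, 18, 18, 18, 23, 29, 18, 24, 58, 69, 75, 77, 84, 81, 59, 46, 49, 40]
170 T [62, 62, 62, 62, 59, 60, 64, 59, 41, 38, 48, 56, 48, 30, 20, 16, 16, 16, 16, 16, 15, 16, 16, 17] B [23, 20, 20, 18, 18, 18, 18, 18, 18, 21, 32, 38, 49, 64, 69, 71, 75, 75, 71, 60, 50, 45]
185 T [64, 61, 62, 63, 64, 64, 66, 66, 61, 41, 33, 50, 49, 47, 30, 22, 16, 18, 18, 18, 19, 16, 18, 18] B [18, 18, 18, 16, 16, 18, 18, 18, 21, 23, 28, 37, 40, 53, 64, 69, 70, 70, 74, 66, 56, 50]
```

```bash
python3 - <<'E'
from where import *
from scipy.optimize import least_squares
d=dict(fx=466.19118,fy=466.19118,cx=331.07434,cy=247.06214,R=np.array([[0.01767271,-0.99971946,0.01576969],[-0.98391344,-0.02019321,-0.17750094],[0.17776958,-0.01237908,-0.98399428]]),t=np.array([-0.08868829,0.59836545,1.32595863]))
print("cam",-d["R"].T@d["t"])
G=[([(137.5,265),(135.5,280),(133.6,295)],.042,1,.093),([(144.7,265),(142.8,280),(140.8,295)],.002,1,.09),
([(203.6,265),(201.8,280),(200.3,295)],0,1,-.093),([(155,245.7),(170,246),(185,246.8)],.042,0,.093),([(155,249.8),(170,250.8),(185,251.8)],.002,0,.09),
([(155,311.5),(170,312),(185,312.6)],0,0,-.093)]
def res(p):
    c,s=np.cos(p[2]),np.sin(p[2]); A=[np.array([c,s]),np.array([-s,c])]
    return np.concatenate([(cast(d,q,z)[:,:2]-p[:2])@A[k]-o for q,z,k,o in G])
f=least_squares(res,[.495,.39,0],loss="soft_l1",f_scale=.002); print(f.x,np.degrees(f.x[2]),(res(f.x)*1e3).round(1))
p=f.x[:2]; a=f.x[2]
seq([((p[0],p[1],.17),down(a-np.pi/2))]); print([round(x,3) for x in bot.read_state()["joint_pos"]])
E
```

```text
cam [ 0.35459206 -0.06016634  1.41234472]
[ 0.49771095  0.40073554 -0.03434281] -1.9676978076735487 [-0.4 -0.1 -0.1 -2.7 -2.6 -2.2  3.1  3.9  3.9  3.2  4.8  4.8  0.1 -0.5
 -1.1 -2.7 -1.8 -1.3]
clk 25.72 pos [ 0.522  -0.0727  0.1657]
t [ 0.062 -0.788 -0.007] r [-0.     -0.0002  0.0131] rows>= 3
t [ 0.03  -0.789 -0.007] r [-0.     -0.0002  0.0131] rows>= 3
t [-0.003 -0.79  -0.007] r [-0.     -0.0002  0.0131] rows>= 3
t [-0.035 -0.789 -0.007] r [-0.     -0.0002  0.0131] rows>= 3
[np.float64(-0.563), np.float64(0.552), np.float64(0.82), np.float64(1.963), np.float64(-0.535), np.float64(0.853), np.float64(-0.893)]
```

>>> {"method": "send_rows", "body": {
  "plan": [
    {"tx":0.06,"ty":-0.785,"tz":-0.01,"rx":0,"ry":0,"rz":0.013,"jaw":1},
    {"tx":0.06,"ty":-0.785,"tz":-0.01,"rx":0,"ry":0,"rz":0.013,"jaw":1},
    {"tx":0.06,"ty":-0.785,"tz":-0.01,"rx":0,"ry":0,"rz":0.013,"jaw":1}
  ]
}}

```text
clock: 25.97
ee_pos: [0.5136, 0.0473, 0.1647]
ee_rot: [0.999, 0.044, -0.001, -0.0]
contact_force: [0.8, 1.0, -2.3]
gripper_width: 0.0426
grip_force: 52.0
```

>>> {"method": "send_rows", "body": {
  "plan": [
    {"tx":0.03,"ty":-0.785,"tz":-0.01,"rx":0,"ry":0,"rz":0.013,"jaw":1},
    {"tx":0.03,"ty":-0.785,"tz":-0.01,"rx":0,"ry":0,"rz":0.013,"jaw":1},
    {"tx":0.03,"ty":-0.785,"tz":-0.01,"rx":0,"ry":0,"rz":0.013,"jaw":1}
  ]
}}

```text
clock: 26.22
ee_pos: [0.5072, 0.166, 0.166]
ee_rot: [1.0, 0.025, -0.001, -0.0]
contact_force: [1.1, 1.3, -1.8]
gripper_width: 0.043
grip_force: 52.0
```

>>> {"method": "send_rows", "body": {
  "plan": [
    {"tx":0,"ty":-0.785,"tz":-0.01,"rx":0,"ry":0,"rz":0.013,"jaw":1},
    {"tx":0,"ty":-0.785,"tz":-0.01,"rx":0,"ry":0,"rz":0.013,"jaw":1},
    {"tx":0,"ty":-0.785,"tz":-0.01,"rx":0,"ry":0,"rz":0.013,"jaw":1}
  ]
}}

```text
clock: 26.47
ee_pos: [0.5013, 0.2837, 0.1674]
ee_rot: [1.0, 0.005, -0.001, 0.0]
contact_force: [0.6, -1.8, -2.2]
gripper_width: 0.0432
grip_force: 52.0
```

>>> {"method": "send_rows", "body": {
  "plan": [
    {"tx":-0.035,"ty":-0.785,"tz":-0.01,"rx":0,"ry":0,"rz":0.013,"jaw":1},
    {"tx":-0.035,"ty":-0.785,"tz":-0.01,"rx":0,"ry":0,"rz":0.013,"jaw":1},
    {"tx":-0.035,"ty":-0.785,"tz":-0.01,"rx":0,"ry":0,"rz":0.013,"jaw":1},
    {"tx":-0.035,"ty":-0.785,"tz":-0.01,"rx":0,"ry":0,"rz":0.013,"jaw":1},
    {"tx":-0.035,"ty":-0.785,"tz":-0.01,"rx":0,"ry":0,"rz":0.013,"jaw":1},
    {"tx":-0.035,"ty":-0.785,"tz":-0.01,"rx":0,"ry":0,"rz":0.013,"jaw":1},
    {"tx":-0.035,"ty":-0.785,"tz":-0.01,"rx":0,"ry":0,"rz":0.013,"jaw":1}
  ]
}}

```text
clock: 27.05
ee_pos: [0.4972, 0.396, 0.1696]
ee_rot: [1.0, -0.018, -0.0, 0.001]
contact_force: [0.3, -0.8, -2.5]
gripper_width: 0.0429
grip_force: 52.1
```

```bash
python3 - <<'E'
from where import *
where(); d=grab("wrist","pics/w10.png"); s=bot.read_state(); print(s["ee_pos"],np.degrees(yawof(s)))
c,q=np.cos(-.034),np.sin(-.034); W=lambda x,y,z:np.array([.4977+c*x-q*y,.4+q*x+c*y,z])
print("outer rim",proj(d,[W(.093,.093,.042),W(.093,-.093,.042),W(-.093,-.093,.042),W(-.093,.093,.042)]).round(0).tolist())
S=cv2.cvtColor(d["img"],cv2.COLOR_BGR2HSV)[:,:,1].astype(int); g=d["img"][:,:,0]
for v in (120,160,200):
    for nm,y in(("L",.093),("R",-.093)):
        k=proj(d,[W(.05,y,.042)])[0]; u=int(k[0]); print(v,nm,u-30,S[v,max(u-30,0):u+31:2].tolist(),g[v,max(u-30,0):u+31:2].tolist())
k=int(proj(d,[W(.093,0,.042)])[0][1])
for u in (200,240,420): print("T",u,max(k-30,0),S[max(k-30,0):k+31:2,u].tolist())
E
```

```text
jigxyz 0.0343 0.4049 0.1696 yaw -9.26 tool z [-8.0e-04 -1.7e-03 -1.0e+00] F [ 0.3 -0.8 -2.5] w 0.0429 clk 27.05
[0.49731319 0.39603984 0.16982835] -92.06764809285016
outer rim [[172.0, 101.0], [460.0, 100.0], [437.0, 354.0], [199.0, 355.0]]
120 L 149 [78, 80, 79, 76, 72, 71, 73, 72, 71, 71, 72, 75, 76, 76, 80, 34, 12, 51, 55, 52, 58, 54, 56, 54, 52, 54, 56, 47, 28, 21, 18] [117, 117, 119, 121, 125, 125, 123, 123, 124, 125, 124, 121, 118, 116, 113, 190, 220, 129, 73, 78, 78, 78, 78, 78, 79, 79, 78, 93, 178, 179, 182]
120 R 423 [16, 17, 17, 16, 17, 14, 17, 33, 36, 58, 58, 57, 54, 57, 57, 54, 51, 54, 60, 10, 16, 65, 61, 62, 63, 61, 64, 61, 64, 63, 62] [185, 184, 184, 185, 185, 186, 186, 173, 147, 65, 68, 69, 70, 69, 69, 71, 72, 71, 85, 227, 216, 111, 115, 114, 115, 118, 116, 117, 114, 112, 113]
160 L 149 [78, 77, 77, 76, 77, 76, 79, 76, 75, 73, 73, 72, 67, 71, 67, 70, 61, 9, 27, 54, 57, 50, 55, 52, 56, 54, 53, 56, 56, 34, 26] [114, 115, 115, 116, 116, 117, 116, 120, 121, 122, 122, 124, 128, 128, 129, 126, 142, 225, 200, 75, 80, 83, 80, 82, 81, 81, 80, 79, 78, 130, 179]
160 R 423 [18, 21
[... 526 characters left out ...]
1, 81, 80, 80, 74]
200 R 423 [30, 29, 24, 22, 37, 50, 61, 63, 56, 61, 53, 55, 55, 52, 56, 46, 11, 25, 64, 63, 62, 64, 63, 62, 65, 64, 66, 67, 65, 66, 68] [145, 153, 162, 169, 163, 94, 63, 64, 68, 67, 72, 73, 72, 74, 71, 105, 224, 201, 129, 132, 133, 130, 130, 131, 129, 129, 128, 127, 128, 126, 126]
T 200 70 [66, 65, 67, 69, 70, 68, 71, 71, 73, 69, 70, 66, 66, 64, 62, 68, 20, 13, 24, 57, 58, 57, 57, 52, 52, 54, 55, 56, 52, 54, 54]
T 240 70 [66, 66, 66, 66, 68, 69, 70, 67, 67, 67, 67, 69, 70, 71, 71, 75, 21, 15, 34, 53, 56, 56, 52, 38, 17, 17, 19, 16, 18, 16, 16]
T 420 70 [69, 72, 68, 68, 70, 71, 75, 77, 72, 71, 70, 74, 74, 75, 76, 78, 17, 9, 51, 55, 54, 58, 56, 48, 14, 17, 18, 16, 17, 17, 17]
```

```bash
python3 - <<'E'
from hand import *
d=dict(np.load("pics/w10.npz")); s=bot.read_state()
L=[(180.3,120),(183.6,160),(187.8,200)];R=[(462,120),(459,160),(455.7,200)];T=[(200,104),(240,104),(420,104)]
for n,dd,z in(("world",d,.042),("tool",dt,.1697-.042)):
    l,r,t=[cast(dd,q,z)[:,:2] for q in(L,R,T)]
    ax=((l[0]-l[2])/np.linalg.norm(l[0]-l[2])+(r[0]-r[2])/np.linalg.norm(r[0]-r[2]));ax/=np.linalg.norm(ax); ay=np.array([-ax[1],ax[0]])
    yc=((l@ay).mean()+(r@ay).mean())/2; w=(l@ay).mean()-(r@ay).mean(); xc=(t@ax).mean()-.0915
    print(n,"width",w,"centre",ax*xc+ay*yc,"yaw",np.degrees(np.arctan2(ax[1],ax[0])))
print(s["ee_pos"])
E
```

```text
world width 0.18530502298803214 centre [0.4970286  0.39638213] yaw -1.7829959194218834
tool width -0.18529099230061488 centre [ 0.00230727 -0.00161609] yaw -0.2700638597102416
[0.49731319 0.39603984 0.16982835]
```

>>> {"method": "send_rows", "body": {
  "plan": [
    {"tx":0.007,"ty":-0.005,"tz":0.25,"rx":0,"ry":0,"rz":0,"jaw":1},
    {"tx":0.007,"ty":-0.005,"tz":0.5,"rx":0,"ry":0,"rz":0,"jaw":1},
    {"tx":0.007,"ty":-0.005,"tz":0.72,"rx":0,"ry":0,"rz":0,"jaw":1},
    {"tx":0.007,"ty":-0.005,"tz":0.85,"rx":0,"ry":0,"rz":0,"jaw":1},
    {"tx":0.007,"ty":-0.005,"tz":0.92,"rx":0,"ry":0,"rz":0,"jaw":1},
    {"tx":0.007,"ty":-0.005,"tz":0.96,"rx":0,"ry":0,"rz":0,"jaw":1},
    {"tx":0.007,"ty":-0.005,"tz":0.96,"rx":0,"ry":0,"rz":0,"jaw":1},
    {"tx":0.007,"ty":-0.005,"tz":0.96,"rx":0,"ry":0,"rz":0,"jaw":1}
  ]
}}

```text
clock: 27.77
ee_pos: [0.4992, 0.3989, 0.0274]
ee_rot: [1.0, -0.017, 0.001, -0.0]
contact_force: [-0.7, -0.1, -1.8]
gripper_width: 0.043
grip_force: 51.9
```

```bash
python3 -c "
from where import *
where()"
```

```text
jigxyz 0.0367 0.4075 0.0274 yaw -9.15 tool z [ 0.0016  0.001  -1.    ] F [-0.7 -0.1 -1.8] w 0.043 clk 27.77
```

>>> {"method": "send_rows", "body": {
  "plan": [
    {"tx":0,"ty":0.008,"tz":0.03,"rx":0,"ry":0,"rz":0,"jaw":1},
    {"tx":0,"ty":0.008,"tz":0.05,"rx":0,"ry":0,"rz":0,"jaw":1},
    {"tx":0,"ty":0.008,"tz":0.065,"rx":0,"ry":0,"rz":0,"jaw":1},
    {"tx":0,"ty":0.008,"tz":0.065,"rx":0,"ry":0,"rz":0,"jaw":1},
    {"tx":0,"ty":0.008,"tz":0.065,"rx":0,"ry":0,"rz":0,"jaw":1}
  ]
}}

```text
clock: 28.18
ee_pos: [0.4985, 0.3979, 0.0178]
ee_rot: [1.0, -0.017, 0.0, -0.001]
contact_force: [-3.0, -1.6, 7.5]
gripper_width: 0.043
grip_force: 53.2
```

```bash
python3 -c "
from where import *
where()"
```

```text
jigxyz 0.0359 0.4066 0.0178 yaw -9.12 tool z [ 4.0e-04  1.1e-03 -1.0e+00] F [-3.  -1.6  7.5] w 0.043 clk 28.18
```

Touching the pan floor. Release, rise, and check with the cameras.

>>> {"method": "send_rows", "body": {
  "plan": [
    {"tx":0,"ty":0,"tz":-0.01,"rx":0,"ry":0,"rz":0,"jaw":-0.5},
    {"tx":0,"ty":0,"tz":-0.01,"rx":0,"ry":0,"rz":0,"jaw":-0.5},
    {"tx":0,"ty":0,"tz":-0.01,"rx":0,"ry":0,"rz":0,"jaw":-0.5},
    {"tx":0,"ty":0,"tz":-0.01,"rx":0,"ry":0,"rz":0,"jaw":-0.5},
    {"tx":0,"ty":0,"tz":-0.15,"rx":0,"ry":0,"rz":0,"jaw":-0.5},
    {"tx":0,"ty":0,"tz":-0.4,"rx":0,"ry":0,"rz":0,"jaw":-0.5},
    {"tx":0,"ty":0,"tz":-0.65,"rx":0,"ry":0,"rz":0,"jaw":-0.5},
    {"tx":0,"ty":0,"tz":-0.95,"rx":0,"ry":0,"rz":0,"jaw":-0.5}
  ]
}}

```text
clock: 28.85
ee_pos: [0.4974, 0.397, 0.1561]
ee_rot: [1.0, -0.017, -0.001, 0.001]
contact_force: [1.8, 1.2, 0.1]
gripper_width: 0.0645
grip_force: 0.0
```

>>> {"method": "send_rows", "body": {
  "plan": [
    {"tx":-0.4,"ty":0,"tz":-0.4,"rx":0,"ry":0,"rz":0,"jaw":-0.5},
    {"tx":-0.4,"ty":0,"tz":-0.4,"rx":0,"ry":0,"rz":0,"jaw":-0.5},
    {"tx":-0.4,"ty":0,"tz":-0.4,"rx":0,"ry":0,"rz":0,"jaw":-0.5},
    {"tx":-0.4,"ty":0,"tz":-0.4,"rx":0,"ry":0,"rz":0,"jaw":-0.5},
    {"tx":-0.4,"ty":0,"tz":-0.4,"rx":0,"ry":0,"rz":0,"jaw":-0.5},
    {"tx":-0.4,"ty":0,"tz":-0.4,"rx":0,"ry":0,"rz":0,"jaw":-0.5}
  ]
}}

```text
clock: 29.35
ee_pos: [0.4385, 0.3988, 0.2145]
ee_rot: [1.0, -0.017, -0.0, 0.001]
contact_force: [-0.4, 0.5, 0.4]
gripper_width: 0.0644
grip_force: 0.0
```

```bash
python3 - <<'E'
from where import *
where(); d=grab("wrist","pics/w11.png"); t=grab("top","pics/t3.png")
c,q=np.cos(-.031),np.sin(-.031); W=lambda x,y,z:np.array([.497+c*x-q*y,.3964+q*x+c*y,z])
print("expected mould",proj(d,[W(.075,.022,.03),W(.075,-.022,.03),W(-.075,-.022,.03),W(-.075,.022,.03)]).round(0).tolist())
print("expected rim",proj(d,[W(.0915,.0915,.042),W(.0915,-.0915,.042),W(-.0915,-.0915,.042)]).round(0).tolist())
g=d["img"][:,:,0]; a=g[0:400:10,100:540:5]; ch=" .:-=+*#%@"
print("px u 100..540 step5, v 0..400 step10")
for r in a: print("".join(ch[min(9,int(v)*10//256)] for v in r))
# plate area in top image: saturation-based bar map
im=t["img"]; p=proj(t,[jig.W(.09,.12,.03),jig.W(-.09,-.17,.03)]); u0,u1=int(p[:,0].min())-8,int(p[:,0].max())+8; v0,v1=int(p[:,1].min())-8,int(p[:,1].max())+8
print(u0,v0)
for r in im[v0:v1:3,u0:u1:2,0]: print("".join(ch[min(9,int(v)*10//256)] for v in r))
for x in(-.05,0,.05): 
    k=proj(t,[jig.W(x,-.063,.051)])[0].round().astype(int); print(k,im[k[1],k[0]])
E
```

```text
jigxyz -0.0235 0.4151 0.2145 yaw -9.17 tool z [-4.0e-04 -1.6e-03 -1.0e+00] F [-0.4  0.5  0.4] w 0.0644 clk 29.35
expected mould [[294.0, 51.0], [351.0, 51.0], [349.0, 241.0], [298.0, 242.0]]
expected rim [[195.0, 23.0], [450.0, 21.0], [431.0, 263.0]]
px u 100..540 step5, v 0..400 step10
=..++=+*==+++++++++++++++++++++--------++++++==+++++++++++++++++========+==++=+@%%%%%%++
=-.++=++-+++++++++++++++++++++++=+++=+++++++=+++++++++++++++++++=====++++====+==@%%*++++
==..++=+*+++++++++++==++**++++=+-+#%%%@=-:::-*@@@@%%%%%%%%%@%+==================-+++++++
==:.++++*===+++=+++@-:::::::::::::::::::::::::::::::::::::::::::::::::@=========++=+++++
==-.+++++==++++++++@---:::::::::::::::::::::::::::::::::::::::::::::--@============+==+=
===:.+=*++=+++++++=%---=##########################################*---%===========++++++
===..+=#+*==+++++++#----###############@@@@@@%%##*################---:%+====+++=++++++++
===-:++++*==++++++++----###%###########@#*@@@@@@*%################:-:-+=++++++++++++++++
====:.+++++=++++++++#---############%%%@#+@@@@@@*@%#######**######::-*+++=++++++++++++++
====:.++=+*
[... 3469 characters left out ...]
#+::::::::::::::::
:::::::-*##############+:==:+#####:===-####+::::::::::::::::
::::::::+*#############+:==:+#####-===-*###*::::::::::::::::
==+++++++-*############*:-+:=#####====-*####-:::::::::::::::
---:::::+###############:+#+######+-==-+####-::::::::..:::::
::::::::-##########**###:=+=+#####+-===+####+:::::::.....:::
::::::::-#**#######*+###=:+=:*####*:----####+:::::::......::
::::::::-#**#######*+###*+**:+#####+*#######+::::::::.....::
-::::::::***########+*###**+:+############*++:::::::::::::::
=::::::--==*#####**###-:*:=+:-+++=-:::::::::::::-:::::-:-:::
++++++++=-.+#*++=-=+=-::-+*#**::::::::::-:::::::---:::::::::
[331 290] [108 113 114]
[329 273] [109 114 114]
[327 257] [116 120 121]
```

The mould lies flat in the middle of the pan, at u 295–348, v 60–245 against an expected 294–351, 51–242. The bar lies on the plate, the nest is empty and open, and the arm is clear.

```bash
python3 -c "
from cell import bot
print(bot.finish_job())"
```

```text
the job is handed in; nothing more can be done
None
```

The job is handed in at about 29.5 s on the clock: the bar lies on the plate leaf, the nest leaf is fully back, and the mould lies upside down and flat in the middle of the pan; I did not re-measure the bystanders at the end.

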